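# Sort terminal bars, load the screw-jack stand and wind it up with the bar

### The job

Go through the brass terminal bars on the blue mat: lay each straight, full-length one flat on the jack stand's round platform, side by side and not on top of each other, and drop every short, bent or chipped one in the red reject bin. Only when all are sorted, put the red-gripped bar in the collar's holes, one hole after another, and turn the collar anticlockwise (seen from above) until the platform's top face is level with the red tops of the two columns, to about a millimetre; turn the collar with the bar only, not with the gripper. Finally lay the bar back in its orange cradle, with everything still in its place, and leave the other things on the bench alone.

Things in the scene. Friction and masses are not known exactly. Their poses are not given: they have to be found in the camera images.
- collar_center (a point): Axis of the fixed jack stand (grey round base, 220 mm wide, 14 mm thick), 50 mm above the bench: mid height of the collar's holes. Axes are the stand's and do not turn with the collar: its -x side faces the robot and is free for the bar; 16 mm round steel columns with red tops at y = +96 and -96 mm, x = 0 keep the bar from going right round.
- collar (a joint): Brass collar, 80 mm wide, 36-64 mm above the bench, 6 radial holes 60 deg apart, 15 x 15 mm, 22 mm deep from the rim; black flange under it (168 mm wide, 30-34 mm up) has a yellow tick at each hole. Rad, anticlockwise from above; at q the holes point q + k*pi/3 from the stand's +x. Stiff (0.3 N m), stays where left. 1 rad lifts the platform 3 mm; level with the columns at 4.4; stops at 0 and 4.7.
- platform_top (a point): Round aluminium platform over the collar, 144 mm across, 8 mm thick, with a blue lip 4 mm high round its edge (132 mm across inside the lip); it rises with the collar but does not turn. Point at the centre of its flat top face (100 mm above the bench when fully down), axes as the stand's.
- column_top (a point): Centre of the red top face of the stand's +y column, 113.2 mm above the bench; both columns are equally tall.
- bar_grip (a point): Turning bar: round steel rod 10 mm in diameter, 150 mm long, with a red square grip 16 x 16 mm and 50 mm long on it; about 110 g. This point is the centre of the red grip, on the rod's axis; x runs along the rod to the end that goes into the holes: that tip is at x = +105 mm, the other end at x = -45 mm. In a hole it has about 0.2 rad of play.
- cradle_rest (a point): Bar cradle: fixed black foot with two orange V-shaped rests, in which the rod lies level 50 mm above the bench; the Vs are at x = -38 and +85 mm, 10 mm long, about 34 mm wide at the top, which is 61 mm above the bench. This point is where the centre of the bar's red grip lies when the bar is put away; x axis along the bar to its tip, z up.
- bin_in (a point): Red open reject bin, fixed, 140 (x) x 120 (y) x 50 mm tall, walls 4 mm. Point at the centre of its inner floor, 4 mm above the bench.
- mat: Blue mat fixed on the bench, 200 (x) x 270 (y) mm, 2 mm thick, on which the batch lies; origin at its centre underside.
- short_c (a point): Odd piece: brass terminal bar cut short, 34 x 14 x 14 mm. Site at its centre, 7 mm up; x along its length. May be absent.
- bent_c (a point): Odd piece: bent brass terminal bar, 14 x 14 mm in section: a straight limb 34 mm long, and from its +x end a second limb, about 20 mm beyond, turned 43 degrees towards +y. Site at the centre of the 34 mm limb, 7 mm up; x along this limb. May be absent.
- chipped_c (a point): Odd piece: brass terminal bar with a corner broken away: 32 mm of full 14 mm width, then at its +x end a tongue about 22 mm long and 6 mm wide on the -y side; 14 mm tall. Site at the centre of the full-width part, 7 mm up; x along the length. May be absent.
- good1_c (a point): One of up to four good brass terminal bars: straight, 54 long x 14 wide x 14 mm tall, four steel screw heads in a row on top; 70 g. Starts lying on the blue mat (absent in some starts). Site at its centre, 7 mm above its underside; its x axis runs along the length, z up.
- good2_c (a point): One of up to four good brass terminal bars: straight, 54 long x 14 wide x 14 mm tall, four steel screw heads in a row on top; 70 g. Starts lying on the blue mat (absent in some starts). Site at its centre, 7 mm above its underside; its x axis runs along the length, z up.
- good3_c (a point): One of up to four good brass terminal bars: straight, 54 long x 14 wide x 14 mm tall, four steel screw heads in a row on top; 70 g. Starts lying on the blue mat (absent in some starts). Site at its centre, 7 mm above its underside; its x axis runs along the length, z up.
- good4_c (a point): One of up to four good brass terminal bars: straight, 54 long x 14 wide x 14 mm tall, four steel screw heads in a row on top; 70 g. Starts lying on the blue mat (absent in some starts). Site at its centre, 7 mm above its underside; its x axis runs along the length, z up.
- meter: Bystander, not to be disturbed: yellow hand multimeter 130 x 70 mm.
- driver: Bystander, not to be disturbed: screwdriver.
- tape: Bystander, not to be disturbed: roll of black tape.
- pot: Bystander, not to be disturbed: small amber jar with white lid.
- weight: Bystander, not to be disturbed: steel calibration weight.
- clamp: Bystander, not to be disturbed: red test clamp with copper nose.

How it is judged:
By the outcome, as a careful person would: the job done as asked, in the order asked, and still so for the second after the job is handed in, with the robot touching nothing.
Of good1, good2, good3, good4 only 2 to 3 are there at a start; the rules pass over those that are not, and their reading is None.
Of short, bent, chipped only 2 to 3 are there at a start; the rules pass over those that are not, and their reading is None.
At some moment in a run one of good1, good2, good3, good4, short, bent, chipped may be knocked a few centimetres aside while the robot is not near it.
It also fails if it takes over 210 s, if anything falls off the work surface, if the arm or the gripper's body presses on something with over 40 N, if the wrist force passes 120 N, or if a joint passes its speed limit or range.

### The arm

A 6-joint arm with a two-finger parallel gripper is mounted at the origin on the work surface. World frame = base frame: x ahead of the robot, y to its left, z up, the work surface at z = 0. Lengths are in m, angles in degrees, forces in N, time in s.
With the tool pointing down it reaches from about 0.4 to 0.825 m from the base axis. Payload 7 kg.
Tool frame: the origin (TCP) lies at the very end of the fingers, on their centre line; the grasp point (between the pads) lies 19 mm behind it (ctrl.grip_point_offset is the distance from the TCP to the grasp point, in m); x points along the fingers, z is the direction in which the jaws open and shut, and the axes are right-handed (so a half turn about x gives the same grasp; the last joint's range is limited). The gripper opens to 88 mm and grips with 3 to 60 N. Pads are 19 mm wide; open, the fingers measure 130 mm over their backs; the gripper's body (78 mm by 193 mm) begins 47 mm behind the grasp point.
Start: joints at [-57.347, 20.546, 0.682, 0, -70.136, -16.507], TCP at [0.188, -0.648, 0.227] pointing down, gripper open.
Joint ranges: [-176.03, 176.03], [-82.01, 121.73], [-58.28, 71.71], [-173.87, 95.51], [-174.79, -0.11], [-173.66, 173.66]. Speed limits (degrees/s): [136.94, 136.94, 172.46, 180, 180, 180].

### API

Orientations are given as [roll, pitch, yaw] about the fixed x, y, z axes, in that order (R = Rz(yaw) Ry(pitch) Rx(roll)).
In Python, from plant import get_obs, snapshot, calibration, close_job, ctrl gives the robot as it stands.
- The arm moves only by the tool move_arm, never from a script. Its argument "commands" is a list that holds one entry, the list of rows, each a list of 4 numbers: the shift along the tool's x, y, z in cm, then the turn about the tool's x in rad. In form: [[[dx, dy, dz, spin], ...]]. A call has 1 to 8 rows; each row shifts and turns the commanded pose from where the row before left it, along the tool's axes as they then stand; what a row does not reach is not made up. A row lasts 1/10 s, in which the tool goes at most 50 mm and 8.59 degrees, less where a joint would pass 70% of its speed; a pose out of reach is approached as far as the arm can. A call with a gripper value outside its range is refused whole. "jaw" is the finger opening in cm, from 0 to 8.76, set as the call begins (left out, the last holds). The fingers move at their own pace and stop on an object; the grip force is fixed at half the most. Time passes only in rows, so rows that do not move let the fingers close. It gives the time, the measured TCP pose, the force and the opening at its end, in the units of the state.
- get_obs(): the state, without advancing time (a new reading comes with each control period).
- snapshot(name): name is "scene" or "top" or "wrist"; returns (picture, depth): 480x640x3 uint8, red, green, blue; 480x640 float32, m along the optical axis (not along the pixel's ray), 0 where there is no reading.
- calibration(name): a dict with "mtx" (3x3 intrinsics, pixels), "k1" (the pictures are not rectified: a ray, as slopes to the right and down, at radius r is drawn at 1 + k1 r^2 times it, then the intrinsics apply), "T" (4x4, takes a point from camera to world coordinates); the wrist camera has in their place "tool_from_camera" (4x4, takes a point from camera to tool coordinates, whose origin is the TCP and whose axes are the tool frame's). Camera axes: x right, y up, looking along -z (the intrinsics and any distortion apply to the point x, -y, -z); pixel columns grow to the right and rows downward; lengths in m; the calibration is good to about 2 mm. A picture is of the moment at which its call begins: read the wrist's pose just before it. calibration takes no time and is no camera call.
- close_job(): hands the job in, once; it reports no verdict.
The state is a dict: "clock": time; "joint_pos": joint angles; "qvel": joint speeds; "tau": joint torques, N m; "tool_pos": TCP position; "orientation": TCP orientation; "force": force on the tool from outside, world axes, zero at the start; "moment": the same for the moment, N m; "opening": finger opening in m.
Only numpy, scipy, OpenCV 4.12 (cv2) and the standard library are available. Lean on these libraries where they do the work, as an engineer would, in place of code of your own. Each camera call takes 0.05 s, during which the arm holds its last target. There are 200 camera calls.

## Working session

There is one attempt and no reset: what is moved stays moved. The work goes in short steps, Python scripts to look and compute and a tool call to move; the robot and the scene stay as the last step left them, time stands still between calls to the robot, and variables do not carry over. Pictures are saved under pics/ and viewed, about 12 in all and at most 16, crops included, and the job is handed in when it is done.

Besides the shell and the picture viewer there is one more tool, called as name([rows], argument=value, ...), one row to a line, values as JSON. move_arm: Moves the arm, as the interface text tells. Its arguments: {"type":"object","properties":{"commands":{"type":"array"},"jaw":{"type":"number"}},"required":["commands"]}

```bash
ls; mkdir -p pics; cat > h.py <<'E'
import numpy as np, cv2, json
from plant import get_obs, snapshot, calibration, close_job, ctrl
from scipy.spatial.transform import Rotation as R
def pose(o=None):
    o=o or get_obs(); T=np.eye(4); T[:3,:3]=R.from_euler('xyz',o['orientation'],degrees=True).as_matrix(); T[:3,3]=o['tool_pos']; return T
def snap(name,fn=None):
    T=pose(); p,d=snapshot(name); c=calibration(name)
    Tc=c['T'] if 'T' in c else T@np.array(c['tool_from_camera'])
    if fn: cv2.imwrite('pics/'+fn+'.png',p[:,:,::-1]); np.savez('pics/'+fn+'.npz',p=p,d=d,T=np.array(Tc),mtx=np.array(c['mtx']),k1=c['k1'])
    return p,d
def ld(fn): return np.load('pics/'+fn+'.npz')
def rays(f,uv):
    uv=np.atleast_2d(uv).astype(float); k=float(f['k1'])
    xy=cv2.undistortPoints(uv[:,None],f['mtx'],np.array([k,0,0,0.]))[:,0]
    return np.c_[xy[:,0],-xy[:,1],-np.ones(len(xy))]
def onz(f,uv,z):  # pixel -> world at height z
    r=rays(f,uv)@f['T'][:3,:3].T; o=f['T'][:3,3]; s=(z-o[2])/r[:,2]; return o+r*s[:,None]
def cloud(f):
    v,u=np.mgrid[0:480,0:640]; uv=np.c_[u.ravel(),v.ravel()]
    r=rays(f,uv)*f['d'].reshape(-1,1); return (r@f['T'][:3,:3].T+f['T'][:3,3]).reshape(480,640,3)
def px(f,P):
    P=np.atleast_2d(P); c=(P-f['T'][:3,3])@f['T'][:3,:3]; x=c[:,:2]/-c[:,2:]*[1,-1]; r2=(x**2).sum(1,keepdims=True); x=x*(1+f['k1']*r2); return x@f['mtx'][:2,:2].T+f['mtx'][:2,2]
E
python3 - <<'E'
from h import *
o=get_obs(); print(o); print(ctrl.grip_point_offset, [a for a in dir(ctrl) if a[0]!='_'])
for n in('scene','top','wrist'): snap(n,n+'0'); c=calibration(n); print(n,c)
E
```

```text
pics
{'clock': 0.0, 'joint_pos': array([-5.73468606e+01,  2.05917857e+01,  6.31695821e-01, -2.23653108e-02,
       -7.01357791e+01, -1.65071059e+01]), 'qvel': array([ 0.01144184, -0.12463677,  0.06532549,  0.02316557,  0.03565011,
        0.12721695]), 'tau': array([ 4.58949144e-04, -5.82722461e+01,  2.93038148e+01,  6.99711040e+00,
        6.67886066e-03, -1.31242296e-04]), 'tool_pos': array([ 0.18754833, -0.6478857 ,  0.22559589]), 'orientation': array([  4.1393883,  89.9018519, 110.2778046]), 'force': array([-0.21155807,  0.14720428,  0.41234121]), 'moment': array([ 0.02127673, -0.04057519, -0.00494823]), 'opening': 0.08772141663476837}
0.0188 ['PlanningError', 'grip_point_offset']
scene {'mtx': array([[461.16902673,   0.        , 321.45520272],
       [  0.        , 461.16902673, 245.92791163],
       [  0.        ,   0.        ,   1.        ]]), 'k1': 0.003018688701489792, 'T': array([[ 0.42368245, -0.74623326,  0.51344824,  1.09447568],
       [ 0.90580156,  0.35159666, -0.23643884, -0.26352471],
       [-0.00408816,  0.5652572 ,  0.82490459,  0.96902168],
       [ 0.        , 
[... 442 characters left out ...]
859981e-01,  9.80543430e-01,
         1.47230573e+00],
       [ 0.00000000e+00,  0.00000000e+00,  0.00000000e+00,
         1.00000000e+00]])}
wrist {'mtx': array([[425.89613909,   0.        , 316.09851793],
       [  0.        , 425.89613909, 241.58038371],
       [  0.        ,   0.        ,   1.        ]]), 'k1': 0.005860659148124396, 'tool_from_camera': array([[ 1.49145158e-03,  2.63170581e-01, -9.64748164e-01,
        -1.57901406e-01],
       [-1.59769954e-04,  9.64749288e-01,  2.63170641e-01,
         6.91968271e-02],
       [ 9.99998875e-01, -2.38368499e-04,  1.48092360e-03,
         1.19638642e-03],
       [ 0.00000000e+00,  0.00000000e+00,  0.00000000e+00,
         1.00000000e+00]])}
```

View pics/top0.png

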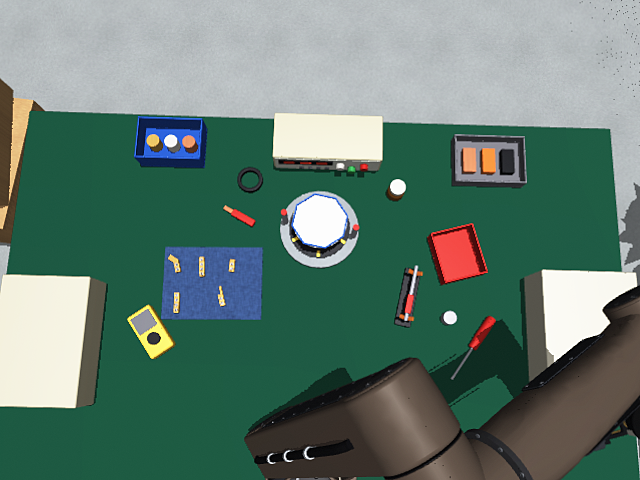

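View pics/scene0.png

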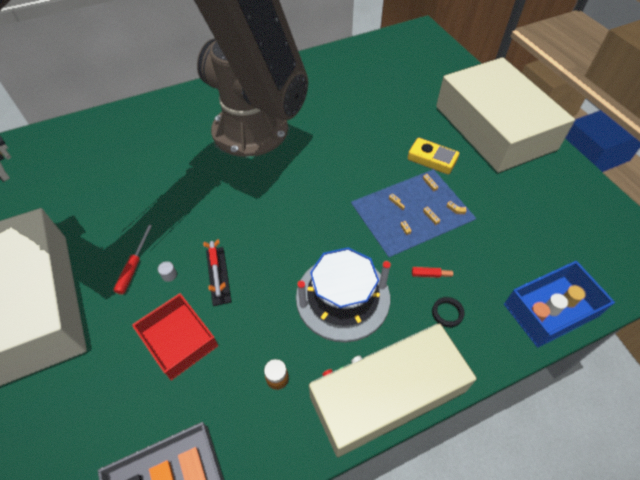

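```bash
python3 - <<'E'
from h import *
f=ld('top0'); p=f['p'][:,:,::-1]
a=cv2.resize(p[240:325,160:265],None,fx=7.5,fy=7.0,interpolation=cv2.INTER_CUBIC)
cv2.imwrite('pics/mat.png',a)
b=cv2.resize(p[180:330,275:495],None,fx=3.6,fy=3.6,interpolation=cv2.INTER_CUBIC); cv2.imwrite('pics/st.png',b)
C=cloud(f)
# brass on mat mask
h=cv2.cvtColor(p,cv2.COLOR_BGR2HSV); m=((h[...,0]>8)&(h[...,0]<30)&(h[...,1]>80)&(h[...,2]>100)).astype(np.uint8)
m[:242]=0;m[322:]=0;m[:,:162]=0;m[:,264:]=0
n,l,s,c=cv2.connectedComponentsWithStats(m)
for i in range(1,n):
    if s[i,4]<15: continue
    v,u=np.where(l==i); w=onz(f,np.c_[u,v],.016)
    r=cv2.minAreaRect((w[:,:2]*1000).astype(np.float32)); print(s[i],c[i].round(1),w.mean(0).round(4),r)
print('platform',C[221,320],'bin corners',onz(f,[[430,235],[478,224],[487,272],[443,284]],.05).round(3))
print('columns',onz(f,[[283.5,212.5],[356,228]],.1132).round(4))
print('cradle ends',onz(f,[[416,269],[403,319]],.05).round(4), onz(f,[[410,303]],.058))
# object heights
for n,uv in dict(meter=(150,332),driver=(483,335),weight=(450,318),pot=(398,188),clamp=(240,215),box=(330,145),lbox=(50,340),rbox=(580,310)).items(): print(n,C[uv[1],uv[0]].round(3))
E
```

```text
[168 254  13  19  93] [174.6 262.3] [0.5396 0.3886 0.016 ] ((539.114990234375, 387.798828125), (55.739933013916016, 21.031803131103516), 31.75079345703125)
[199 257   6  20  79] [201.6 266.4] [0.5304 0.3143 0.016 ] ((530.3359375, 314.5715637207031), (53.21969985961914, 13.64844799041748), 4.066185474395752)
[229 259   6  13  53] [231.6 264.8] [0.5372 0.2328 0.016 ] ((536.7555541992188, 233.07366943359375), (33.62092590332031, 13.665060043334961), 3.3440675735473633)
[218 286   8  20  64] [221.  296.6] [0.4492 0.2563 0.016 ] ((451.5628356933594, 257.8978576660156), (53.76663589477539, 15.216635704040527), 14.842151641845703)
[173 292   7  21  76] [176.3 302.4] [0.4301 0.3752 0.016 ] ((431.3429870605469, 375.4557800292969), (54.07611083984375, 15.246598243713379), 1.06749427318573)
platform [ 0.64589035 -0.00544856  0.10166298] bin corners [[ 0.629 -0.306  0.05 ]
 [ 0.664 -0.437  0.05 ]
 [ 0.532 -0.457  0.05 ]
 [ 0.496 -0.339  0.05 ]]
columns [[ 0.6629  0.0905  0.1132]
 [ 0.6269 -0.0995  0.1132]]
cradle ends [[ 0.5344 -0.2667  0.05  ]
 [ 0.3998 -0.2314  0.05  ]] [[ 0.44165802 -0.24867803  0.058     ]]
meter [0.348 0.432 0.04 ]
driver [ 0.365 -0.448  0.027]
weight [ 0.407 -0.359  0.034]
pot [ 0.757 -0.217  0.058]
clamp [0.679 0.218 0.014]
box [ 0.862 -0.027  0.094]
lbox [0.319 0.65  0.12 ]
rbox [ 0.429 -0.661  0.129]
```

View pics/mat.png

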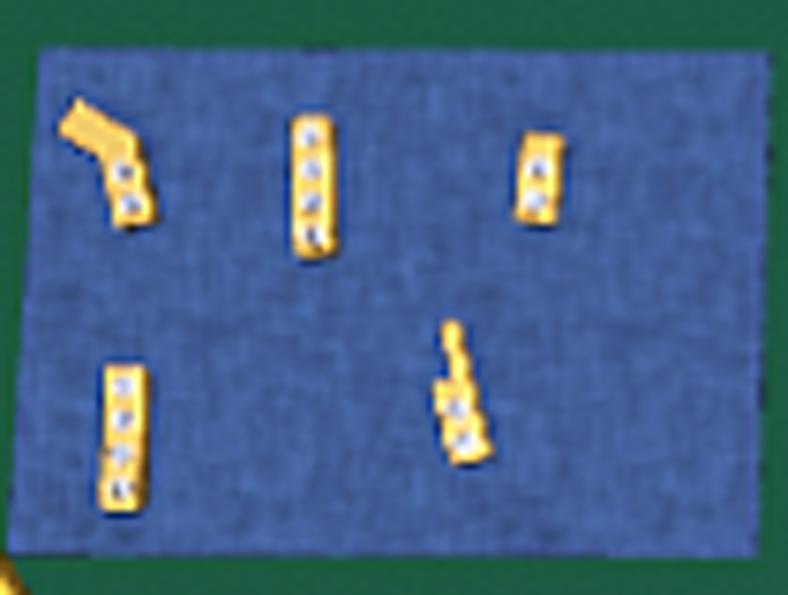

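View pics/st.png

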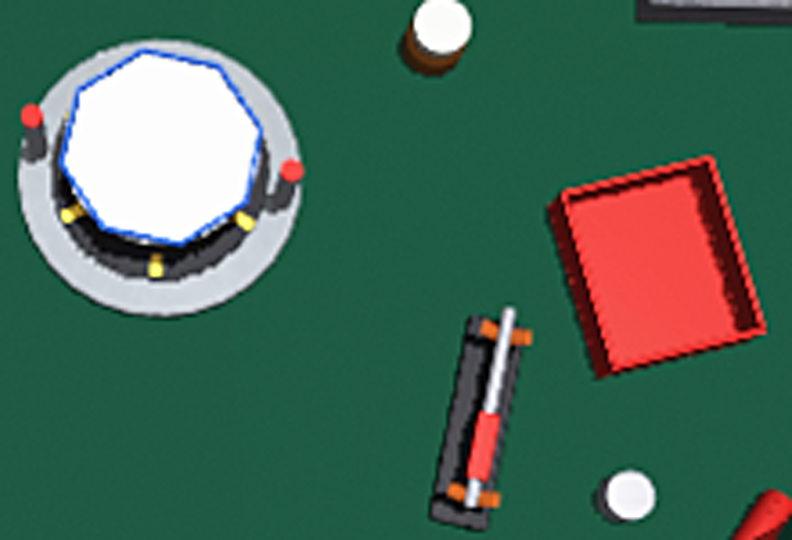

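```bash
cat >> h.py <<'E'
def st(o=None):
    T=pose(o); z=T[:3,2]; return T[:3,3],np.degrees(np.arctan2(z[1],z[0]))
def plan(wps,start=None,step=.045,turn=.14,fine=None):
    """wps: (x,y,z,phi deg jaw-axis heading,[step]); prints rows in tool axes"""
    if start is None: p,ph=st(); 
    else: p,ph=np.array(start[:3],float),start[3]
    p=p.copy(); out=[]
    for w in wps:
        tgt=np.array(w[:3]); s=w[4] if len(w)>4 else step
        dphi=(w[3]-ph+180)%360-180; d=tgt-p
        n=max(1,int(np.ceil(np.linalg.norm(d)/s-1e-6)),int(np.ceil(abs(np.radians(dphi))/turn-1e-6)))
        p0,ph0=p.copy(),ph
        for i in range(1,n+1):
            d=p0+(tgt-p0)*i/n-p; a=np.radians(ph)
            z=np.array([np.cos(a),np.sin(a),0]); x=np.array([0,0,-1.]); y=np.cross(z,x)
            sp=-(np.radians(ph0+dphi*i/n)-a)
            r=[round(float(x@d)*100,2),round(float(y@d)*100,2),round(float(z@d)*100,2),round(float(sp),3)]
            out.append([v+0. for v in r]); p=p+(r[0]*x+r[1]*y+r[2]*z)/100; ph-=np.degrees(r[3])
        out.append(None) if False else None
    import itertools
    for i in range(0,len(out),8): print([[g if g else 0 for g in r] for r in out[i:i+8]])
    print('end',p.round(4),round(ph,2),'n',len(out))
E
python3 - <<'E'
from h import *
print(st(), pose().round(3).tolist())
p,ph=st()
plan([(.5,-.25,.22,60),(.43,.2,.2,85),(.41,.30,.2,85)])
E
```

```text
(array([ 0.18758364, -0.64804112,  0.2258373 ]), np.float64(106.1414380411548)) [[-0.0, -0.961, -0.278, 0.188], [0.001, -0.278, 0.961, -0.648], [-1.0, 0.0, 0.001, 0.226], [0.0, 0.0, 0.0, 1.0]]
[[0.05, -3.42, 2.46, 0.067], [0.05, -3.25, 2.69, 0.067], [0.05, -3.07, 2.9, 0.067], [0.04, -2.86, 3.09, 0.067], [0.05, -2.65, 3.28, 0.068], [0.05, -2.42, 3.46, 0.067], [0.05, -2.18, 3.6, 0.067], [0.05, -1.94, 3.75, 0.067]]
[[0.05, -1.68, 3.87, 0.067], [0.05, -1.42, 3.97, 0.067], [0.05, -1.15, 4.05, 0.067], [0.04, -0.87, 4.13, 0.067], [0.18, 2.6, 3.23, -0.04], [0.18, 2.46, 3.32, -0.039], [0.19, 2.33, 3.42, -0.04], [0.18, 2.2, 3.51, -0.04]]
[[0.18, 2.05, 3.6, -0.039], [0.18, 1.91, 3.67, -0.04], [0.19, 1.76, 3.75, -0.039], [0.18, 1.61, 3.81, -0.04], [0.18, 1.46, 3.87, -0.04], [0.18, 1.31, 3.93, -0.039], [0.18, 1.15, 3.98, -0.04], [0, 0.95, 3.26, 0]]
[[0, 0.96, 3.26, 0], [0, 0.95, 3.27, 0]]
end [0.41 0.3  0.2 ] 85.0 n 26
```

move_arm([
  [[0.05, -3.42, 2.46, 0.067], [0.05, -3.25, 2.69, 0.067], [0.05, -3.07, 2.9, 0.067], [0.04, -2.86, 3.09, 0.067], [0.05, -2.65, 3.28, 0.068], [0.05, -2.42, 3.46, 0.067], [0.05, -2.18, 3.6, 0.067], [0.05, -1.94, 3.75, 0.067]],
], jaw=4)

```text
clock: 0.95
tool_pos: [0.3967, -0.3814, 0.2226]
orientation: [47.8, 90.0, 123.0]
force: [0.5, -0.6, 0.2]
opening: 0.0404
```

move_arm([
  [[0.05, -1.68, 3.87, 0.067], [0.05, -1.42, 3.97, 0.067], [0.05, -1.15, 4.05, 0.067], [0.04, -0.87, 4.13, 0.067], [0.18, 2.6, 3.23, -0.04], [0.18, 2.46, 3.32, -0.039], [0.19, 2.33, 3.42, -0.04], [0.18, 2.2, 3.51, -0.04]],
])

```text
clock: 1.75
tool_pos: [0.4739, -0.0852, 0.2132]
orientation: [100.5, 90.0, 169.7]
force: [1.6, 0.3, 0.4]
opening: 0.0397
```

move_arm([
  [[0.18, 2.05, 3.6, -0.039], [0.18, 1.91, 3.67, -0.04], [0.19, 1.76, 3.75, -0.039], [0.18, 1.61, 3.81, -0.04], [0.18, 1.46, 3.87, -0.04], [0.18, 1.31, 3.93, -0.039], [0.18, 1.15, 3.98, -0.04], [0, -1.0, 3.26, 0]],
])

```text
clock: 2.55
tool_pos: [0.4411, 0.2332, 0.2009]
orientation: [19.3, 90.0, 104.5]
force: [1.0, -0.2, 0.5]
opening: 0.0398
```

move_arm([
  [[0, -1.0, 3.26, 0], [0, -1.0, 3.3, 0], [0, 0, 0, 0]],
])

```text
clock: 2.85
tool_pos: [0.4696, 0.2981, 0.1999]
orientation: [-169.8, 90.0, -84.7]
force: [-0.9, -0.4, -0.1]
opening: 0.0398
```

```bash
python3 - <<'E'
from h import *
snap('wrist','w1'); print(st(),get_obs()['joint_pos'].round(1))
E
```

```text
(array([0.46861561, 0.29628892, 0.19976737]), np.float64(85.07724081834834)) [  52.5   10.4  -16.9   -0.   -62.8 -147.5]
```

View pics/w1.png

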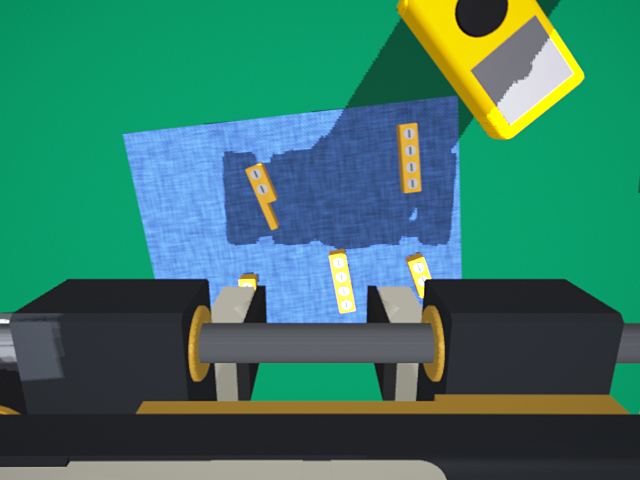

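```bash
python3 - <<'E'
from h import *
f=ld('w1')
def ax(n,a,b,z=.017):
    w=onz(f,[a,b],z); d=w[1]-w[0]; print(n,w.mean(0).round(4),'yaw',np.degrees(np.arctan2(d[1],d[0])).round(1),'len',np.linalg.norm(d).round(4))
ax('goodB',(411,184),(409,133)); ax('goodA',(347,305),(338,263)); ax('chip',(256,173),(263,189))
ax('bent1',(417,263),(423,275)); print(onz(f,[248,283],.017))
f=ld('top0')
def ax2(n,a,b): ax(n,(160+a[0]/7.5,240+a[1]/7),(160+b[0]/7.5,240+b[1]/7))
ax2('Ttop goodB',(120,490),(124,386));ax2('goodA',(314,236),(311,137));ax2('short',(535,203),(539,170));ax2('bent',(132,205),(124,172));ax2('chip',(467,441),(457,408))
E
```

```text
goodB [0.4321 0.3766 0.017 ] yaw -179.3 len 0.0397
goodA [0.5325 0.3165 0.017 ] yaw -172.6 len 0.039
chip [0.4392 0.2565 0.017 ] yaw 17.1 len 0.0137
bent1 [0.5244 0.3825 0.017 ] yaw 23.4 len 0.0121
[[0.52454368 0.23624929 0.017     ]]
Ttop goodB [0.4297 0.3751 0.017 ] yaw 2.5 len 0.0401
goodA [0.5297 0.3139 0.017 ] yaw 5.6 len 0.0393
short [0.532  0.2324 0.017 ] yaw -3.0 len 0.0131
bent [0.5269 0.3807 0.017 ] yaw 16.9 len 0.0135
chip [0.4382 0.2538 0.017 ] yaw 19.2 len 0.0134
```

```bash
python3 - <<'E'
from h import *
plan([(.531,.315,.06,96.5),(.531,.315,.0045,96.5,.02)])
print('lift'); plan([(.531,.315,.17,96.5),(.645,.02,.17,92),(.645,.02,.115,92,.03),(.645,.02,.1035,92,.006)],start=(.531,.315,.0045,96.5))
E
```

```text
[[3.49, -1.51, 0.6, -0.05], [3.5, -1.55, 0.52, -0.05], [3.49, -1.56, 0.45, -0.05], [3.5, -1.59, 0.37, -0.049], [1.85, 0, 0, 0], [1.85, 0, 0, 0], [1.85, 0, 0, 0]]
end [0.531  0.315  0.0045] 96.48 n 7
lift
[[-4.14, 0, 0, 0], [-4.14, 0, 0, 0], [-4.13, 0, 0, 0], [-4.14, 0, 0, 0], [0, -1.0, -3.83, 0.01], [0, -1.03, -3.81, 0.01], [0, -1.08, -3.8, 0.009], [0, -1.11, -3.8, 0.01]]
[[0, -1.15, -3.78, 0.01], [0, -1.18, -3.77, 0.01], [0, -1.22, -3.76, 0.01], [0, -1.26, -3.75, 0.01], [2.75, 0, 0, 0], [2.75, 0, 0, 0], [0.58, 0, 0, 0], [0.57, 0, 0, 0]]
end [0.645  0.02   0.1035] 91.97 n 16
```

move_arm([
  [[3.49, -1.51, 0.6, -0.05], [3.5, -1.55, 0.52, -0.05], [3.49, -1.56, 0.45, -0.05], [3.5, -1.59, 0.37, -0.049], [1.85, 0, 0, 0], [1.85, 0, 0, 0], [1.85, 0, 0, 0], [0, 0, 0, 0]],
])

```text
clock: 3.7
tool_pos: [0.53, 0.3121, 0.0039]
orientation: [130.3, 89.8, -133.4]
force: [-0.5, 0.3, 0.3]
opening: 0.0401
```

move_arm([
  [[0, 0, 0, 0], [0, 0, 0, 0], [0, 0, 0, 0], [0, 0, 0, 0]],
], jaw=0)

```text
clock: 4.1
tool_pos: [0.5311, 0.3139, 0.0062]
orientation: [-46.9, 89.9, 49.5]
force: [0.4, 0.0, 2.9]
opening: 0.0135
```

move_arm([
  [[-2, 0, 0, 0], [-2.14, 0, 0, 0], [-4.14, 0, 0, 0], [-4.13, 0, 0, 0], [-4.14, 0, 0, 0]],
])

```text
clock: 4.6
tool_pos: [0.5305, 0.3133, 0.1727]
orientation: [87.6, 90.0, -176.0]
force: [-0.4, 1.1, -1.5]
opening: 0.0139
```

move_arm([
  [[0, -1.0, -3.83, 0.01], [0, -1.03, -3.81, 0.01], [0, -1.08, -3.8, 0.009], [0, -1.11, -3.8, 0.01], [0, -1.15, -3.78, 0.01], [0, -1.18, -3.77, 0.01], [0, -1.22, -3.76, 0.01], [0, -1.26, -3.6, 0.01]],
])

```text
clock: 5.4
tool_pos: [0.6445, 0.0183, 0.1713]
orientation: [-36.2, 90.0, 55.7]
force: [0.2, -0.6, -0.9]
opening: 0.0138
```

move_arm([
  [[2.75, 0, 0, 0], [2.75, 0, 0, 0], [0, 0, 0, 0], [0, 0, 0, 0]],
])

```text
clock: 5.8
tool_pos: [0.6442, 0.0198, 0.1163]
orientation: [129.4, 89.9, -138.7]
force: [-0.4, 0.2, -0.9]
opening: 0.0135
```

```bash
python3 - <<'E'
from h import *
print(st(),get_obs()['force'],get_obs()['opening'])
snap('scene','s1'); f=ld('s1'); p=f['p'][:,:,::-1]
cv2.imwrite('pics/s1c.png',cv2.resize(p[150:340,250:450],None,fx=4,fy=3.1,interpolation=cv2.INTER_CUBIC))
E
```

```text
(array([0.6442364 , 0.01981996, 0.11631451]), np.float64(91.90225066499598)) [-0.38794569  0.16902016 -0.91088408] 0.013534713789949832
```

View pics/s1c.png

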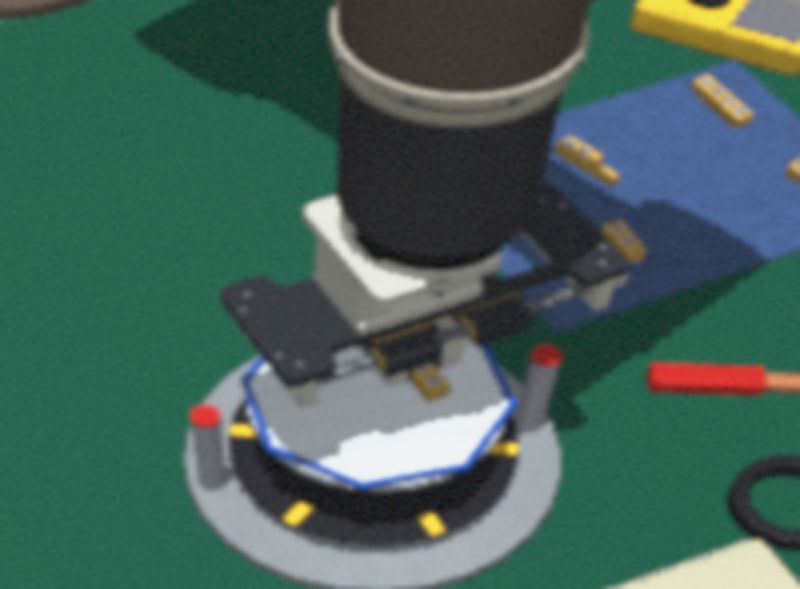

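move_arm([
  [[0.5, 0, 0, 0], [0.3, 0, 0, 0], [0, 0, 0, 0]],
])

```text
clock: 6.15
tool_pos: [0.6442, 0.0202, 0.1081]
orientation: [-46.9, 90.0, 45.0]
force: [0.0, 0.5, -0.8]
opening: 0.0134
```

move_arm([
  [[0.2, 0, 0, 0], [0, 0, 0, 0], [0, 0, 0, 0]],
])

```text
clock: 6.45
tool_pos: [0.6443, 0.0199, 0.106]
orientation: [-97.3, 90.0, -5.4]
force: [0.2, -0.3, -0.6]
opening: 0.0137
```

move_arm([
  [[0.1, 0, 0, 0], [0, 0, 0, 0], [0, 0, 0, 0]],
])

```text
clock: 6.75
tool_pos: [0.6443, 0.0199, 0.1049]
orientation: [147.9, 90.0, -120.2]
force: [0.1, 0.4, 0.2]
opening: 0.0135
```

move_arm([
  [[0.1, 0, 0, 0], [0, 0, 0, 0]],
])

```text
clock: 6.95
tool_pos: [0.6444, 0.0199, 0.1047]
orientation: [-102.2, 90.0, -10.3]
force: [-1.6, -0.3, 4.6]
opening: 0.0136
```

move_arm([
  [[0, 0, 0, 0], [0, 0, 0, 0], [0, 0, 0, 0], [-1, 0, 0, 0], [-3, 0, 0, 0], [-3, 0, 0, 0]],
], jaw=2.4)

```text
clock: 7.55
tool_pos: [0.644, 0.0197, 0.1748]
orientation: [115.5, 89.9, -152.6]
force: [0.7, -0.2, 0.5]
opening: 0.0241
```

```bash
python3 - <<'E'
from h import *
print(st())
B=(.431,.376)
plan([(*B,.17,95),(*B,.05,91,.04),(*B,.0045,91,.015)])
print('lift'); plan([(*B,.17,91),(.645,-.028,.17,91),(.645,-.028,.1155,91,.03)],start=(*B,.0045,91))
E
```

```text
(array([0.64402426, 0.01973167, 0.17479067]), np.float64(91.88811694815146))
[[0.05, 2.01, 3.63, -0.005], [0.05, 2.0, 3.64, -0.006], [0.04, 1.97, 3.65, -0.005], [0.05, 1.95, 3.67, -0.006], [0.05, 1.93, 3.67, -0.005], [0.05, 1.91, 3.69, -0.006], [0.05, 1.9, 3.69, -0.005], [0.04, 1.87, 3.71, -0.005]]
[[0.05, 1.85, 3.71, -0.006], [0.05, 1.83, 3.72, -0.005], [4.0, 0, 0, 0.023], [4.0, 0, 0, 0.023], [4.0, 0, 0, 0.024], [1.14, 0, 0, 0], [1.13, 0, 0, 0], [1.14, 0, 0, 0]]
[[1.14, 0, 0, 0]]
end [0.431  0.376  0.0045] 90.97 n 17
lift
[[-4.14, 0, 0, 0], [-4.14, 0, 0, 0], [-4.13, 0, 0, 0], [-4.14, 0, 0, 0], [0, -1.88, -3.71, 0], [0, -1.88, -3.7, 0], [0, -1.88, -3.71, 0], [0, -1.88, -3.7, 0]]
[[0, -1.89, -3.71, 0], [0, -1.88, -3.71, 0], [0, -1.88, -3.7, 0], [0, -1.88, -3.71, 0], [0, -1.88, -3.71, 0], [0, -1.88, -3.7, 0], [0, -1.88, -3.71, 0], [2.72, 0, 0, 0]]
[[2.73, 0, 0, 0]]
end [ 0.645  -0.028   0.1155] 91.0 n 17
```

```bash
cat >> h.py <<'E'
def blobs(fn,cam='top',z=.016):
    snap(cam,fn); f=ld(fn); p=f['p'][:,:,::-1]; h=cv2.cvtColor(p,cv2.COLOR_BGR2HSV)
    m=((h[...,0]>8)&(h[...,0]<30)&(h[...,1]>80)&(h[...,2]>60)).astype(np.uint8)
    n,l,s,c=cv2.connectedComponentsWithStats(m)
    for i in range(1,n):
        if s[i,4]<12: continue
        v,u=np.where(l==i); w=onz(f,np.c_[u,v],z)[:,:2]
        if .36<w[:,0].mean()<.72 and -.5<w[:,1].mean()<.5 and s[i,4]<200:
            r=cv2.minAreaRect((w*1000).astype(np.float32)); print('blob',c[i].round(0),np.round(r[0],0),np.round(r[1],0),round(r[2]),s[i,4])
E
python3 - <<'E'
from h import *
blobs('t2')
E
```

```text
blob [310. 224.] [658.  22.] [32. 11.] 2 42
blob [295. 239.] [616.  63.] [10. 17.] 29 26
blob [342. 241.] [613. -70.] [11. 14.] 2 15
blob [318. 253.] [577.  -1.] [17.  8.] 2 20
blob [175. 262.] [539. 388.] [56. 21.] 32 95
blob [410. 271.] [ 534. -257.] [11. 16.] 90 23
blob [420. 273.] [ 529. -283.] [11. 14.] 2 24
blob [177. 303.] [431. 376.] [54. 16.] 5 87
blob [401. 316.] [ 409. -232.] [11. 13.] 90 22
blob [411. 318.] [ 406. -257.] [11. 14.] 2 24
```

move_arm([
  [[0.05, 2.01, 3.63, -0.005], [0.05, 2.0, 3.64, -0.006], [0.04, 1.97, 3.65, -0.005], [0.05, 1.95, 3.67, -0.006], [0.05, 1.93, 3.67, -0.005], [0.05, 1.91, 3.69, -0.006], [0.05, 1.9, 3.69, -0.005], [0.04, 1.87, 3.71, -0.005]],
], jaw=4)

```text
clock: 8.4
tool_pos: [0.473, 0.3065, 0.171]
orientation: [-49.4, 89.9, 45.0]
force: [0.8, 1.0, 0.1]
opening: 0.0398
```

move_arm([
  [[0.05, 1.85, 3.71, -0.006], [0.05, 1.83, 3.72, -0.005], [4.0, 0, 0, 0.023], [4.0, 0, 0, 0.023], [0, 0, 0, 0.024]],
])

```text
clock: 8.9
tool_pos: [0.429, 0.3737, 0.085]
orientation: [141.6, 89.5, -127.5]
force: [-0.6, -0.2, 0.2]
opening: 0.0398
```

move_arm([
  [[4.0, 0, 0, 0], [1.14, 0, 0, 0], [1.14, 0, 0, 0], [1.14, 0, 0, 0], [1.1, 0, 0, 0], [0, 0, 0, 0]],
])

```text
clock: 9.5
tool_pos: [0.4311, 0.3756, 0.0031]
orientation: [144.6, 89.9, -124.5]
force: [0.3, 0.5, -0.5]
opening: 0.0399
```

move_arm([
  [[0, 0, 0, 0], [0, 0, 0, 0], [0, 0, 0, 0], [0, 0, 0, 0]],
], jaw=0)

```text
clock: 9.9
tool_pos: [0.4315, 0.3764, 0.0044]
orientation: [-31.8, 90.0, 59.1]
force: [-1.0, 0.7, 2.4]
opening: 0.0135
```

move_arm([
  [[-4.14, 0, 0, 0], [-4.14, 0, 0, 0], [-4.13, 0, 0, 0], [-4.14, 0, 0, 0], [0, -1.88, -3.71, 0], [0, -1.88, -3.7, 0], [0, -1.88, -3.71, 0], [0, -1.88, -3.7, 0]],
])

```text
clock: 10.7
tool_pos: [0.5094, 0.2279, 0.1699]
orientation: [-38.1, 90.0, 52.9]
force: [2.0, 0.3, -0.1]
opening: 0.0139
```

move_arm([
  [[0, -1.89, -3.71, 0], [0, -1.88, -3.71, 0], [0, -1.88, -3.7, 0], [0, -1.88, -3.71, 0], [0, -1.88, -3.71, 0], [0, -1.88, -3.7, 0], [0, -1.88, -3.71, 0], [0, 0, 0, 0]],
])

```text
clock: 11.5
tool_pos: [0.6463, -0.0321, 0.1689]
orientation: [145.1, 89.9, -124.2]
force: [-0.3, 1.0, -0.5]
opening: 0.0134
```

move_arm([
  [[2.72, 0, 0, 0], [2.73, 0, 0, 0], [0, 0, 0, 0], [0, 0, 0, 0]],
])

```text
clock: 11.9
tool_pos: [0.645, -0.0279, 0.1153]
orientation: [124.3, 89.9, -144.7]
force: [-0.0, 0.6, 0.5]
opening: 0.0135
```

move_arm([
  [[0.6, 0, 0, 0], [0.5, 0, 0, 0], [0.1, 0, 0, 0], [0, 0, 0, 0], [0, 0, 0, 0]],
])

```text
clock: 12.4
tool_pos: [0.6453, -0.028, 0.1033]
orientation: [-87.3, 90.0, 3.6]
force: [-1.0, -0.1, -0.7]
opening: 0.0137
```

move_arm([
  [[0, 0, 0, 0], [0, 0, 0, 0], [0, 0, 0, 0], [-1, 0, 0, 0], [-3, 0, 0, 0], [-3, 0, 0, 0], [0, 0, 0, 0]],
], jaw=2.2)

```text
clock: 13.1
tool_pos: [0.6479, -0.0279, 0.1788]
orientation: [-87.9, 89.5, 3.1]
force: [0.5, 0.5, -0.7]
opening: 0.0218
```

```bash
python3 - <<'E'
from h import *
print(st())
c=(.4387,.255); e=(.58,-.385)
plan([(*c,.17,108),(*c,.05,108,.04),(*c,.0045,108,.015)])
print('lift'); plan([(*c,.15,108),(.58,.0,.15,108),(.59,-.35,.15,104),(.59,-.35,.045,104,.035)],start=(*c,.0045,108))
E
```

```text
(array([ 0.64787916, -0.02790886,  0.17875761]), np.float64(91.01231836973409))
[[0.11, 2.55, 3.58, -0.037], [0.11, 2.42, 3.68, -0.037], [0.11, 2.28, 3.76, -0.037], [0.11, 2.14, 3.84, -0.037], [0.11, 1.99, 3.92, -0.037], [0.11, 1.85, 3.99, -0.037], [0.11, 1.7, 4.06, -0.037], [0.11, 1.55, 4.11, -0.037]]
[[4.0, 0, 0, 0], [4.0, 0, 0, 0], [4.0, 0, 0, 0], [1.14, 0, 0, 0], [1.13, 0, 0, 0], [1.14, 0, 0, 0], [1.14, 0, 0, 0]]
end [0.4387 0.255  0.0045] 107.97 n 15
lift
[[-3.64, 0, 0, 0], [-3.64, 0, 0, 0], [-3.63, 0, 0, 0], [-3.64, 0, 0, 0], [0, -0.79, -4.09, 0], [0, -0.8, -4.09, 0], [0, -0.79, -4.09, 0], [0, -0.8, -4.08, 0]]
[[0, -0.79, -4.09, 0], [0, -0.79, -4.09, 0], [0, -0.8, -4.09, 0], [0, 1.23, -4.2, 0.009], [0, 1.2, -4.21, 0.008], [0, 1.16, -4.22, 0.009], [0, 1.12, -4.23, 0.009], [0, 1.09, -4.24, 0.009]]
[[0, 1.05, -4.25, 0.008], [0, 1.01, -4.26, 0.009], [0, 0.98, -4.26, 0.009], [3.5, 0, 0, 0], [3.5, 0, 0, 0], [3.5, 0, 0, 0]]
end [ 0.5899 -0.35    0.045 ] 103.99 n 22
```

```bash
python3 - <<'E'
from h import *
blobs('t3')
plan([(.58,.0,.15,108),(.551,-.392,.15,104),(.551,-.392,.045,104,.035)],start=(.4387,.255,.15,108))
E
```

```text
blob [310. 224.] [660.  22.] [37. 11.] 2 42
blob [329. 225.] [661. -30.] [40. 14.] 1 56
blob [295. 239.] [616.  63.] [10. 17.] 29 26
blob [342. 241.] [613. -70.] [11. 14.] 1 16
blob [318. 253.] [577.  -1.] [17.  8.] 2 20
blob [175. 262.] [539. 388.] [56. 21.] 32 95
blob [410. 271.] [ 534. -257.] [11. 16.] 90 23
blob [420. 273.] [ 529. -283.] [11. 14.] 2 23
blob [401. 316.] [ 409. -232.] [11. 13.] 90 22
blob [411. 318.] [ 406. -257.] [11. 14.] 2 24
[[0, -0.79, -4.09, 0], [0, -0.8, -4.09, 0], [0, -0.79, -4.09, 0], [0, -0.8, -4.08, 0], [0, -0.79, -4.09, 0], [0, -0.79, -4.09, 0], [0, -0.8, -4.09, 0], [0, 1.65, -4.04, 0.008]]
[[0, 1.62, -4.06, 0.008], [0, 1.59, -4.07, 0.007], [0, 1.56, -4.08, 0.008], [0, 1.53, -4.09, 0.008], [0, 1.49, -4.1, 0.008], [0, 1.46, -4.12, 0.007], [0, 1.43, -4.12, 0.008], [0, 1.4, -4.14, 0.008]]
[[3.5, 0, 0, 0], [3.5, 0, 0, 0], [3.5, 0, 0, 0]]
end [ 0.551 -0.392  0.045] 103.99 n 19
```

move_arm([
  [[0.11, 2.55, 3.58, -0.037], [0.11, 2.42, 3.68, -0.037], [0.11, 2.28, 3.76, -0.037], [0.11, 2.14, 3.84, -0.037], [0.11, 1.99, 3.92, -0.037], [0.11, 1.85, 3.99, -0.037], [0.11, 1.7, 4.06, -0.037], [0.11, 1.55, 4.11, -0.037]],
], jaw=4)

```text
clock: 13.95
tool_pos: [0.4348, 0.2561, 0.1641]
orientation: [62.1, 90.0, 170.1]
force: [0.9, 0.7, -0.2]
opening: 0.04
```

```bash
python3 - <<'E'
from h import *
print(st()); snap('wrist','w2')
E
```

```text
(array([0.43477488, 0.25612528, 0.16414368]), np.float64(108.00952960301028))
```

View pics/w2.png

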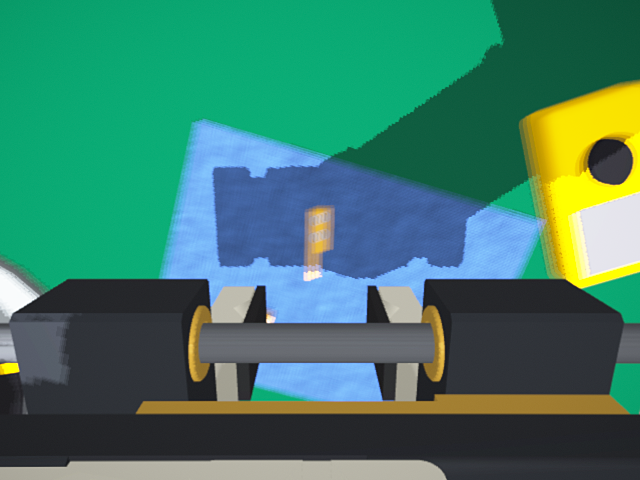

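move_arm([
  [[4.0, 0, 0, 0], [4.0, 0, 0, 0], [4.0, 0, 0, 0], [0, 0, 0, 0], [0, 0, 0, 0], [0, 0, 0, 0]],
])

```text
clock: 14.6
tool_pos: [0.4373, 0.256, 0.0461]
orientation: [-65.0, 89.9, 42.9]
force: [0.9, 0.0, 1.2]
opening: 0.0398
```

move_arm([
  [[1.5, 0, 0, 0], [1.5, 0, 0, 0], [1.15, 0, 0, 0], [0, 0, 0, 0], [0, 0, 0, 0]],
])

```text
clock: 15.1
tool_pos: [0.4366, 0.2555, 0.0035]
orientation: [-64.9, 89.9, 43.1]
force: [-0.3, -0.0, 0.7]
opening: 0.0402
```

move_arm([
  [[0, 0, 0, 0], [0, 0, 0, 0], [0, 0, 0, 0], [0, 0, 0, 0]],
], jaw=0)

```text
clock: 15.5
tool_pos: [0.4363, 0.2551, 0.0029]
orientation: [-61.0, 90.0, 47.0]
force: [-0.9, 0.4, 3.9]
opening: 0.0137
```

move_arm([
  [[-3.64, 0, 0, 0], [-3.64, 0, 0, 0], [-3.63, 0, 0, 0], [-3.64, 0, 0, 0], [0, 0, 0, 0]],
])

```text
clock: 16.0
tool_pos: [0.4384, 0.2571, 0.1533]
orientation: [-63.9, 89.5, 44.1]
force: [0.9, -0.6, -0.1]
opening: 0.0135
```

move_arm([
  [[0, -0.79, -4.09, 0], [0, -0.8, -4.09, 0], [0, -0.79, -4.09, 0], [0, -0.8, -4.08, 0], [0, -0.79, -4.09, 0], [0, -0.79, -4.09, 0], [0, -0.8, -4.09, 0], [0, 1.65, -4.04, 0.008]],
])

```text
clock: 16.8
tool_pos: [0.5758, -0.045, 0.1471]
orientation: [143.1, 90.0, -109.5]
force: [0.5, -0.8, -0.2]
opening: 0.0135
```

move_arm([
  [[0, 1.62, -4.06, 0.008], [0, 1.59, -4.07, 0.007], [0, 1.56, -4.08, 0.008], [0, 1.53, -4.09, 0.008], [0, 1.49, -4.1, 0.008], [0, 1.46, -4.12, 0.007], [0, 1.43, -4.12, 0.008], [0, 1.4, -4.14, 0.008]],
])

```text
clock: 17.6
tool_pos: [0.5469, -0.3936, 0.1472]
orientation: [42.5, 89.9, 146.4]
force: [1.0, 0.5, 0.5]
opening: 0.0136
```

move_arm([
  [[0, 0, 0, 0], [3, 0, 0, 0], [0, 0, 0, 0]],
])

```text
clock: 17.9
tool_pos: [0.5448, -0.3908, 0.1135]
orientation: [44.7, 89.6, 148.5]
force: [-0.6, 0.3, -1.3]
opening: 0.014
```

move_arm([
  [[3.5, -0.5, 0, 0], [3.3, 0, 0, 0], [0, 0, 0, 0], [0, 0, 0, 0]],
])

```text
clock: 18.3
tool_pos: [0.5526, -0.3906, 0.0507]
orientation: [79.6, 89.9, -176.5]
force: [-0.1, 0.8, 0.2]
opening: 0.0139
```

move_arm([
  [[0, 0, 0, 0], [0, 0, 0, 0], [0, 0, 0, 0], [0, 0, 0, 0], [-3.5, 0, 0, 0], [-4, 0, 0, 0], [-4, 0, 0, 0], [0, 0, 0, 0]],
], jaw=3)

```text
clock: 19.1
tool_pos: [0.5555, -0.3927, 0.1726]
orientation: [-133.3, 89.4, -29.3]
force: [0.9, -1.0, 0.9]
opening: 0.0303
```

```bash
python3 - <<'E'
from h import *
blobs('t4')
print(st()); b=(.526,.382)
plan([(.56,0,.17,109),(*b,.17,109),(*b,.05,109,.04)])
print('lift'); plan([(*b,.15,109),(.58,.0,.15,109),(.58,-.385,.15,104)],start=(*b,.0045,109))
E
```

```text
blob [228. 209.] [696. 254.] [27. 13.] 65 45
blob [310. 220.] [669.  22.] [55. 11.] 2 61
blob [329. 216.] [682. -31.] [32. 11.] 1 36
blob [295. 238.] [616.  63.] [10. 17.] 29 21
blob [342. 241.] [613. -70.] [11. 14.] 2 15
blob [318. 253.] [577.  -1.] [17.  8.] 2 19
blob [175. 262.] [539. 388.] [56. 21.] 32 95
blob [232. 265.] [537. 233.] [34. 14.] 3 54
(array([ 0.5542372 , -0.39176652,  0.16941429]), np.float64(103.92290039003012))
[[-0.01, -1.11, 4.21, -0.01], [0, -1.15, 4.2, -0.01], [-0.01, -1.19, 4.18, -0.01], [-0.01, -1.24, 4.18, -0.009], [0, -1.27, 4.16, -0.01], [-0.01, -1.32, 4.15, -0.01], [-0.01, -1.35, 4.14, -0.01], [0, -1.4, 4.12, -0.01]]
[[-0.01, -1.44, 4.11, -0.01], [0, -1.03, 4.14, 0], [0, -1.02, 4.13, 0], [0, -1.03, 4.14, 0], [0, -1.02, 4.13, 0], [0, -1.03, 4.14, 0], [0, -1.03, 4.14, 0], [0, -1.02, 4.13, 0]]
[[0, -1.03, 4.14, 0], [0, -1.02, 4.13, 0], [3.0, 0, 0, 0], [3.0, 0, 0, 0], [3.0, 0, 0, 0], [3.0, 0, 0, 0]]
end [0.526  0.3819 0.05  ] 109.02 n 22
lift
[[-3.64, 0, 0, 0], [-3.64, 0, 0, 0], [-3.63, 0, 0, 0], [-3.64, 0, 0, 0], [0, 0.81, -4.21, 0], [0, 0.82, -4.21, 0], [0, 0.81, -4.21, 0], [0, 0.82, -4.2, 0]]
[[0, 0.81, -4.21, 0], [0, 0.82, -4.21, 0], [0, 0.81, -4.21, 0], [0, 0.82, -4.21, 0], [0, 0.81, -4.21, 0], [0, 1.39, -4.04, 0.01], [0, 1.36, -4.06, 0.009], [0, 1.31, -4.07, 0.01]]
[[0, 1.28, -4.09, 0.01], [0, 1.23, -4.09, 0.009], [0, 1.2, -4.11, 0.01], [0, 1.15, -4.12, 0.01], [0, 1.12, -4.13, 0.01], [0, 1.07, -4.14, 0.009]]
end [ 0.58  -0.385  0.15 ] 104.02 n 22
```

move_arm([
  [[0, -1.11, 4.21, -0.01], [0, -1.15, 4.2, -0.01], [0, -1.19, 4.18, -0.01], [0, -1.24, 4.18, -0.009], [0, -1.27, 4.16, -0.01], [0, -1.32, 4.15, -0.01], [0, -1.35, 4.14, -0.01], [0, -1.4, 4.12, -0.01]],
], jaw=4)

```text
clock: 19.95
tool_pos: [0.5569, -0.041, 0.1646]
orientation: [73.7, 89.9, -177.8]
force: [1.2, 0.3, 0.8]
opening: 0.0399
```

move_arm([
  [[0, -1.44, 4.11, -0.01], [0, -1.03, 4.14, 0], [0, -1.02, 4.13, 0], [0, -1.03, 4.14, 0], [0, -1.02, 4.13, 0], [0, -1.03, 4.14, 0], [0, -1.03, 4.14, 0], [0, -1.02, 4.13, 0]],
])

```text
clock: 20.75
tool_pos: [0.5311, 0.2994, 0.1645]
orientation: [107.8, 89.9, -143.2]
force: [-0.4, 0.5, -0.1]
opening: 0.04
```

move_arm([
  [[0, -1.03, 4.14, 0], [0, -1.02, 4.13, 0], [3.0, 0, 0, 0], [3.0, 0, 0, 0], [3.0, 0, 0, 0], [0, 0, 0, 0], [0, 0, 0, 0]],
])

```text
clock: 21.45
tool_pos: [0.5243, 0.3825, 0.0749]
orientation: [134.4, 89.9, -116.6]
force: [-0.5, 0.5, 0.5]
opening: 0.0399
```

move_arm([
  [[2.5, 0, 0, 0], [2.5, 0, 0, 0], [1.0, 0, 0, 0], [1.0, 0, 0, 0], [0, 0, 0, 0], [0, 0, 0, 0]],
])

```text
clock: 22.05
tool_pos: [0.5249, 0.3834, 0.0062]
orientation: [-68.0, 89.9, 41.0]
force: [-0.4, -0.0, 0.1]
opening: 0.04
```

move_arm([
  [[0, 0, 0, 0], [0, 0, 0, 0], [0, 0, 0, 0], [0, 0, 0, 0]],
], jaw=0)

```text
clock: 22.45
tool_pos: [0.5245, 0.383, 0.0055]
orientation: [-58.6, 90.0, 50.4]
force: [-0.9, 1.7, 1.0]
opening: 0.0137
```

move_arm([
  [[-3.64, 0, 0, 0], [-3.64, 0, 0, 0], [-3.63, 0, 0, 0], [-3.64, 0, 0, 0], [0, 0.81, -4.21, 0], [0, 0.82, -4.21, 0], [0, 0.81, -4.21, 0], [0, 0.82, -4.2, 0]],
])

```text
clock: 23.25
tool_pos: [0.5482, 0.2116, 0.1509]
orientation: [-57.5, 90.0, 51.5]
force: [1.5, -0.4, -1.8]
opening: 0.0135
```

move_arm([
  [[0, 0.81, -4.21, 0], [0, 0.82, -4.21, 0], [0, 0.81, -4.21, 0], [0, 0.82, -4.21, 0], [0, 0.81, -4.21, 0], [0, 1.39, -4.04, 0.01], [0, 1.36, -4.06, 0.009], [0, 1.31, -4.07, 0.01]],
])

```text
clock: 24.05
tool_pos: [0.5782, -0.1291, 0.1508]
orientation: [-75.6, 90.0, 31.7]
force: [0.2, 0.3, -1.2]
opening: 0.0133
```

move_arm([
  [[0, 1.28, -4.09, 0.01], [0, 1.23, -4.09, 0.009], [0, 1.2, -4.11, 0.01], [0, 1.15, -4.12, 0.01], [0, 1.12, -4.13, 0.01], [0, 1.07, -4.14, 0.009], [0, 0, 0, 0], [0, 0, 0, 0]],
])

```text
clock: 24.85
tool_pos: [0.5777, -0.3851, 0.1498]
orientation: [47.8, 89.9, 151.7]
force: [0.7, -0.5, -0.2]
opening: 0.0137
```

move_arm([
  [[3.5, -1.0, 0, 0], [3.5, 0, 0, 0], [2.7, 0, 0, 0], [0, 0, 0, 0], [0, 0, 0, 0]],
])

```text
clock: 25.35
tool_pos: [0.5886, -0.381, 0.0543]
orientation: [103.1, 90.0, -152.8]
force: [0.5, -0.4, 0.3]
opening: 0.0135
```

move_arm([
  [[0, 0, 0, 0], [0, 0, 0, 0], [0, 0, 0, 0], [0, 0, 0, 0], [-4, 0, 0, 0], [-4, 0, 0, 0], [-4, 0, 0, 0], [0, 0, 0, 0]],
], jaw=3)

```text
clock: 26.15
tool_pos: [0.5912, -0.3836, 0.1814]
orientation: [-131.9, 89.4, -27.8]
force: [0.6, -0.3, -0.2]
opening: 0.0301
```

```bash
python3 - <<'E'
from h import *
blobs('t5')
print(st()); b=(.533,.2335)
plan([(.56,0,.17,98),(*b,.17,87),(*b,.05,87,.04)])
print('lift'); plan([(*b,.15,87),(.57,.0,.15,95),(.572,-.387,.15,104)],start=(*b,.0045,87))
E
```

```text
blob [228. 209.] [696. 254.] [27. 13.] 65 45
blob [310. 220.] [669.  22.] [55. 11.] 2 61
blob [329. 216.] [682. -31.] [32. 11.] 1 36
blob [480. 231.] [ 653. -453.] [19.  4.] 25 12
blob [295. 238.] [616.  63.] [10. 17.] 29 21
blob [342. 241.] [613. -70.] [11. 14.] 2 15
blob [318. 253.] [577.  -1.] [17.  8.] 2 20
blob [456. 261.] [ 566. -385.] [44. 18.] 11 75
blob [232. 265.] [537. 233.] [34. 14.] 3 54
(array([ 0.58996825, -0.38263142,  0.17803549]), np.float64(104.03334456740768))
[[0.09, -0.71, 4.21, 0.012], [0.09, -0.66, 4.21, 0.011], [0.09, -0.61, 4.22, 0.012], [0.09, -0.56, 4.23, 0.012], [0.09, -0.51, 4.23, 0.012], [0.09, -0.45, 4.24, 0.011], [0.08, -0.42, 4.24, 0.012], [0.09, -0.36, 4.25, 0.012]]
[[0.09, -0.31, 4.26, 0.011], [0, -0.1, 3.92, 0.032], [0, 0.03, 3.91, 0.032], [0, 0.16, 3.92, 0.032], [0, 0.27, 3.9, 0.032], [0, 0.41, 3.9, 0.032], [0, 0.53, 3.88, 0.032], [3.0, 0, 0, 0]]
[[3.0, 0, 0, 0], [3.0, 0, 0, 0], [3.0, 0, 0, 0]]
end [0.533  0.2335 0.05  ] 87.02 n 19
lift
[[-3.64, 0, 0, 0], [-3.64, 0, 0, 0], [-3.63, 0, 0, 0], [-3.64, 0, 0, 0], [0, -0.82, -3.85, -0.023], [0, -0.73, -3.88, -0.024], [0, -0.64, -3.88, -0.023], [0, -0.55, -3.91, -0.023]]
[[0, -0.45, -3.91, -0.023], [0, -0.37, -3.92, -0.024], [0, 0.35, -4.29, -0.017], [0, 0.43, -4.27, -0.018], [0, 0.5, -4.28, -0.017], [0, 0.58, -4.26, -0.018], [0, 0.65, -4.25, -0.017], [0, 0.73, -4.24, -0.017]]
[[0, 0.8, -4.22, -0.018], [0, 0.87, -4.21, -0.017], [0, 0.94, -4.2, -0.018]]
end [ 0.572 -0.387  0.15 ] 104.02 n 19
```

move_arm([
  [[0.09, -0.71, 4.21, 0.012], [0.09, -0.66, 4.21, 0.011], [0.09, -0.61, 4.22, 0.012], [0.09, -0.56, 4.23, 0.012], [0.09, -0.51, 4.23, 0.012], [0.09, -0.45, 4.24, 0.011], [0.08, -0.42, 4.24, 0.012], [0.09, -0.36, 4.25, 0.012]],
], jaw=4)

```text
clock: 27.0
tool_pos: [0.5608, -0.0401, 0.1659]
orientation: [81.0, 89.9, 179.6]
force: [0.6, 0.4, -0.1]
opening: 0.0398
```

move_arm([
  [[0.09, -0.31, 4.26, 0.011], [0, -0.1, 3.92, 0.032], [0, 0.03, 3.91, 0.032], [0, 0.16, 3.92, 0.032], [0, 0.27, 3.9, 0.032], [0, 0.41, 3.9, 0.032], [0, 0.53, 3.88, 0.032], [3.0, 0, 0, 0]],
])

```text
clock: 27.8
tool_pos: [0.5331, 0.2397, 0.1382]
orientation: [-51.6, 89.6, 35.6]
force: [0.2, -1.3, -0.2]
opening: 0.0402
```

move_arm([
  [[3.0, 0, 0, 0], [3.0, 0, 0, 0], [0, 0, 0, 0], [0, 0, 0, 0]],
])

```text
clock: 28.2
tool_pos: [0.5312, 0.234, 0.0755]
orientation: [145.0, 89.9, -128.0]
force: [0.9, 0.2, 0.5]
opening: 0.0402
```

move_arm([
  [[2.5, -0.2, 0, 0], [2.5, 0, 0, 0], [1.0, 0, 0, 0], [1.0, 0, 0, 0], [0, 0, 0, 0], [0, 0, 0, 0]],
])

```text
clock: 28.8
tool_pos: [0.5339, 0.2347, 0.0066]
orientation: [-55.7, 89.9, 31.3]
force: [1.0, -1.0, 0.6]
opening: 0.0399
```

move_arm([
  [[0, 0, 0, 0], [0, 0, 0, 0], [0, 0, 0, 0], [0, 0, 0, 0]],
], jaw=0)

```text
clock: 29.2
tool_pos: [0.5334, 0.2344, 0.006]
orientation: [-45.0, 90.0, 42.0]
force: [-0.7, 0.9, 1.6]
opening: 0.0136
```

move_arm([
  [[-3.64, 0, 0, 0], [-3.64, 0, 0, 0], [-3.63, 0, 0, 0], [-3.64, 0, 0, 0], [0, -0.82, -3.85, -0.023], [0, -0.73, -3.88, -0.024], [0, -0.64, -3.88, -0.023], [0, -0.55, -3.91, -0.023]],
])

```text
clock: 30.0
tool_pos: [0.5579, 0.0773, 0.1514]
orientation: [-50.7, 90.0, 41.8]
force: [0.4, 0.6, -1.6]
opening: 0.0136
```

move_arm([
  [[0, -0.45, -3.91, -0.023], [0, -0.37, -3.92, -0.024], [0, 0.35, -4.29, -0.017], [0, 0.43, -4.27, -0.018], [0, 0.5, -4.28, -0.017], [0, 0.58, -4.26, -0.018], [0, 0.65, -4.25, -0.017], [0, 0.73, -4.24, -0.017]],
])

```text
clock: 30.8
tool_pos: [0.5713, -0.2589, 0.1512]
orientation: [20.7, 90.0, 121.7]
force: [0.6, 0.1, 0.4]
opening: 0.0134
```

move_arm([
  [[0, 0.8, -4.22, -0.018], [0, 0.87, -4.21, -0.017], [0, 0.94, -4.2, -0.018], [0, 0, 0, 0], [0, 0, 0, 0]],
])

```text
clock: 31.3
tool_pos: [0.5717, -0.3872, 0.1503]
orientation: [46.6, 89.9, 150.5]
force: [0.1, 0.3, -0.2]
opening: 0.0136
```

```bash
python3 - <<'E'
from h import *
print(st()); snap('wrist','w3')
E
```

```text
(array([ 0.57165984, -0.38717755,  0.15026336]), np.float64(103.88601526682346))
```

View pics/w3.png

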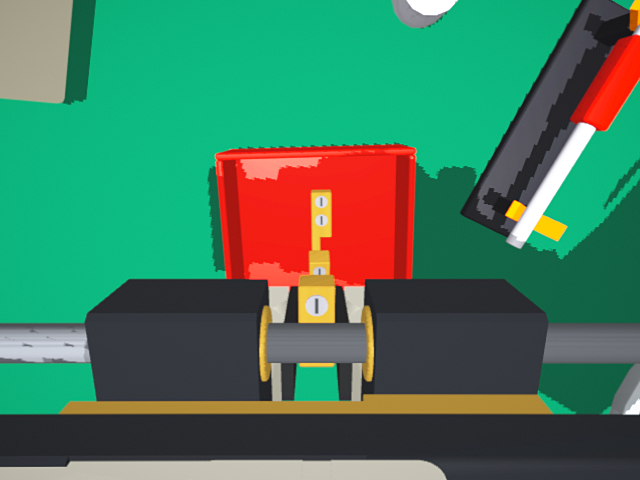

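move_arm([
  [[3.5, 0, 1.2, 0], [3.5, 0, 0, 0], [2.8, 0, 0, 0], [0, 0, 0, 0], [0, 0, 0, 0]],
])

```text
clock: 31.85
tool_pos: [0.57, -0.3737, 0.0538]
orientation: [104.7, 90.0, -151.2]
force: [0.2, -0.3, -0.4]
opening: 0.0138
```

move_arm([
  [[0, 0, 0, 0], [0, 0, 0, 0], [0, 0, 0, 0], [0, 0, 0, 0], [-4, 0, 0, 0], [-4, 0, 0, 0], [-4, -4, 0, 0], [0, -4, 0, 0]],
], jaw=2.3)

```text
clock: 32.65
tool_pos: [0.6454, -0.3583, 0.1771]
orientation: [-128.0, 89.4, -24.1]
force: [1.5, -0.9, 0.2]
opening: 0.0228
```

move_arm([
  [[0, 0, 0, 0], [0, 0, 0, 0]],
])

```text
clock: 32.85
tool_pos: [0.6429, -0.3558, 0.168]
orientation: [37.8, 90.0, 141.8]
force: [-0.5, 0.2, 0.1]
opening: 0.0231
```

```bash
python3 - <<'E'
from h import *
print(st()); snap('wrist','w4'); blobs('t6'); snap('scene','s2')
w=ld('w4')['p'][:,:,::-1]
cv2.imwrite('pics/w4c.png',w[0:480,0:640])
E
```

```text
(array([ 0.64293872, -0.3557588 ,  0.16800744]), np.float64(104.06498537081082))
blob [228. 209.] [696. 254.] [27. 13.] 65 44
blob [310. 220.] [669.  22.] [55. 11.] 2 61
blob [329. 216.] [682. -31.] [32. 11.] 1 37
blob [295. 238.] [616.  63.] [10. 17.] 29 21
blob [343. 241.] [613. -70.] [11. 14.] 2 17
blob [459. 244.] [ 614. -394.] [52. 20.] 58 113
blob [457. 260.] [ 571. -384.] [56. 16.] 15 75
blob [318. 253.] [577.  -1.] [17.  8.] 2 20
blob [448. 259.] [ 571. -361.] [35. 16.] 22 70
```

View pics/w4c.png

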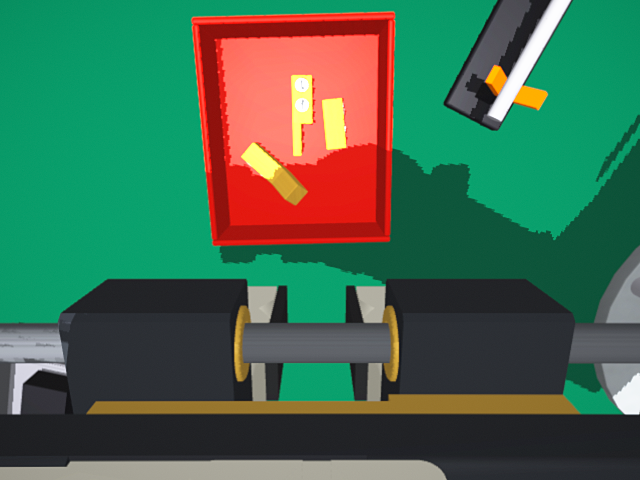

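```bash
python3 - <<'E'
from h import *
f=ld('t6'); t=f['p'][:,:,::-1]; s=ld('s2')['p'][:,:,::-1]
a=cv2.resize(t[185:270,275:365],(400,378),interpolation=cv2.INTER_CUBIC); b=cv2.resize(s[240:345,285:400],(400,365),interpolation=cv2.INTER_CUBIC); b=cv2.copyMakeBorder(b,0,13,0,0,0)
cv2.imwrite('pics/plat.png',np.hstack([a,b]))
h=cv2.cvtColor(t,cv2.COLOR_BGR2HSV)
def comps(m,z,mn=6):
    n,l,s,c=cv2.connectedComponentsWithStats(m.astype(np.uint8))
    for i in range(1,n):
        if s[i,4]>=mn and .35<onz(f,c[i],z)[0,0]<.75: print(c[i].round(1),s[i,4],onz(f,c[i],z)[0].round(4))
red=((h[...,0]<6)|(h[...,0]>174))&(h[...,1]>150)&(h[...,2]>90)
print('red@.113');comps(red,.1132);print('red@.058');comps(red,.058)
f0=f; f=ld('t5'); h=cv2.cvtColor(f['p'][:,:,::-1],cv2.COLOR_BGR2HSV)
red=((h[...,0]<6)|(h[...,0]>174))&(h[...,1]>150)&(h[...,2]>90); print('t3 grip'); f=ld('t3'); h=cv2.cvtColor(f['p'][:,:,::-1],cv2.COLOR_BGR2HSV); red=((h[...,0]<6)|(h[...,0]>174))&(h[...,1]>150)&(h[...,2]>90); comps(red,.058)
print('orange'); comps((h[...,0]>8)&(h[...,0]<22)&(h[...,1]>150)&(h[...,2]>90),.057)
print('yellow ticks@.034'); comps((h[...,0]>22)&(h[...,0]<34)&(h[...,1]>120)&(h[...,2]>90),.034,4)
print('platform z', [cloud(ld(k))[225:235,317:323,2].mean().round(4) for k in('t6',)])
# wrist w3: rod, grip
f=ld('w3'); print('w3 tip/grip ends',onz(f,[(513,243),(600,88)],.05).round(4), 'grip corner front', onz(f,[(578,118),(607,133)],.058).round(4))
E
```

```text
red@.113
[242.7 217.2] 176 [0.647  0.1959 0.1132]
[283.4 211.7] 32 [0.6651 0.0908 0.1132]
[355.5 226.9] 27 [ 0.6298 -0.0981  0.1132]
[457.5 255.5] 1560 [ 0.5617 -0.3623  0.1132]
[482.2 332.3] 346 [ 0.3673 -0.4197  0.1132]
red@.058
[242.7 217.2] 176 [0.6617 0.2039 0.058 ]
[283.4 211.7] 32 [0.6805 0.0945 0.058 ]
[355.5 226.9] 27 [ 0.6438 -0.1021  0.058 ]
[457.5 255.5] 1560 [ 0.5729 -0.377   0.058 ]
[482.2 332.3] 346 [ 0.3706 -0.4367  0.058 ]
t3 grip
[283.4 211.7] 32 [0.6805 0.0945 0.058 ]
[457.  253.7] 1994 [ 0.5778 -0.3759  0.058 ]
[355.5 226.9] 27 [ 0.6438 -0.1021  0.058 ]
[408.9 303.4] 115 [ 0.4406 -0.2457  0.058 ]
[482.2 332.3] 346 [ 0.3706 -0.4367  0.058 ]
orange
[328.5 225.3] 6 [ 0.6462 -0.029   0.057 ]
[170.  258.8] 10 [0.5417 0.3907 0.057 ]
[178.6 266.9] 16 [0.5205 0.3661 0.057 ]
[410.4 271.3] 19 [ 0.5266 -0.2505  0.057 ]
[419.5 273.3] 21 [ 0.5218 -0.2746  0.057 ]
[401.2 316. ] 20 [ 0.4068 -0.2257  0.057 ]
[410.6 318.6] 23 [ 0.401  -0.2502  0.057 ]
yellow ticks@.034
[343.  241.4] 14 [ 0.6081 -0.0702  0.034 ]
[317.7 254.5] 12 [ 0.5694 -0.002   0.034 ]
platform z [np.float64(0.1006)]
w3 tip/grip ends [[ 0.5437 -0.2657  0.05  ]
 [ 0.4455 -0.2506  0.05  ]] grip corner front [[ 0.4651 -0.2607  0.058 ]
 [ 0.4688 -0.2415  0.058 ]]
```

View pics/plat.png

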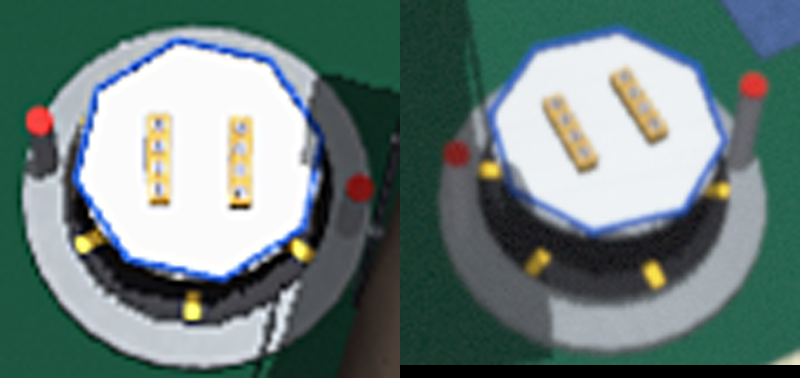

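```bash
python3 - <<'E'
from h import *
f=ld('t5');C=cloud(ld('t3'))
print('foot z',C[296:312:4,394:420:3,2].round(3)); 
plan([(.4313,-.2436,.168,258.4),(.4313,-.2436,.09,258.4,.04)])
E
```

```text
foot z [[-0.004  0.002  0.003  0.011  0.008  0.057  0.055  0.009  0.004]
 [-0.001  0.005  0.01   0.009  0.052  0.061  0.055 -0.003 -0.002]
 [ 0.001  0.002  0.012  0.007  0.055  0.063  0.011 -0.     0.003]
 [ 0.002  0.011  0.008  0.012  0.06   0.063  0.007  0.003  0.004]]
[[0, 0.88, 0.8, -0.135], [0, 0.77, 0.92, -0.134], [0, 0.64, 1.01, -0.135], [0, 0.5, 1.08, -0.135], [0, 0.35, 1.14, -0.135], [0.01, 0.19, 1.18, -0.134], [0, 0.03, 1.19, -0.135], [0, -0.13, 1.19, -0.135]]
[[0, -0.29, 1.16, -0.135], [0, -0.44, 1.11, -0.134], [0, -0.59, 1.04, -0.135], [0, -0.72, 0.95, -0.135], [0, -0.84, 0.85, -0.135], [0, -0.95, 0.72, -0.134], [0, -1.04, 0.59, -0.135], [0, -1.1, 0.45, -0.135]]
[[0.01, -1.16, 0.29, -0.135], [0, -1.19, 0.14, -0.134], [0, -1.19, -0.03, -0.135], [0, -1.18, -0.18, -0.135], [3.9, 0, 0, 0], [3.9, 0, 0, 0]]
end [ 0.4313 -0.2436  0.09  ] 258.41 n 22
```

move_arm([
  [[0, 0.88, 0.8, -0.135], [0, 0.77, 0.92, -0.134], [0, 0.64, 1.01, -0.135], [0, 0.5, 1.08, -0.135], [0, 0.35, 1.14, -0.135], [0.01, 0.19, 1.18, -0.134], [0, 0.03, 1.19, -0.135], [0, -0.13, 1.19, -0.135]],
], jaw=4)

```text
clock: 33.8
tool_pos: [0.5571, -0.3114, 0.1685]
orientation: [19.5, 90.0, -174.5]
force: [-1.2, 0.7, 0.3]
opening: 0.0398
```

move_arm([
  [[0, -0.29, 1.16, -0.135], [0, -0.44, 1.11, -0.134], [0, -0.59, 1.04, -0.135], [0, -0.72, 0.95, -0.135], [0, -0.84, 0.85, -0.135], [0, -0.95, 0.72, -0.134], [0, -1.04, 0.59, -0.135], [0, -1.1, 0.45, -0.135]],
])

```text
clock: 34.6
tool_pos: [0.473, -0.2663, 0.1685]
orientation: [50.0, 90.0, -82.2]
force: [-0.1, 0.7, 0.2]
opening: 0.0396
```

move_arm([
  [[0.01, -1.16, 0.29, -0.135], [0, -1.19, 0.14, -0.134], [0, -1.19, -0.03, -0.135], [0, -1.18, -0.18, -0.135], [2, 0, 0, 0], [2, 0, 0, 0], [0, 0, 0, 0], [0, 0, 0, 0]],
])

```text
clock: 35.4
tool_pos: [0.4317, -0.2439, 0.1287]
orientation: [-52.8, 90.0, -154.4]
force: [0.3, 0.7, -0.6]
opening: 0.0403
```

```bash
python3 - <<'E'
from h import *
print(st(),get_obs()['joint_pos'].round(1)); snap('wrist','w5')
E
```

```text
(array([ 0.4317274 , -0.24389122,  0.12868083]), np.float64(-101.58165121293071)) [ -6.7   8.9 -29.3   0.  -51.9  85.1]
```

View pics/w5.png

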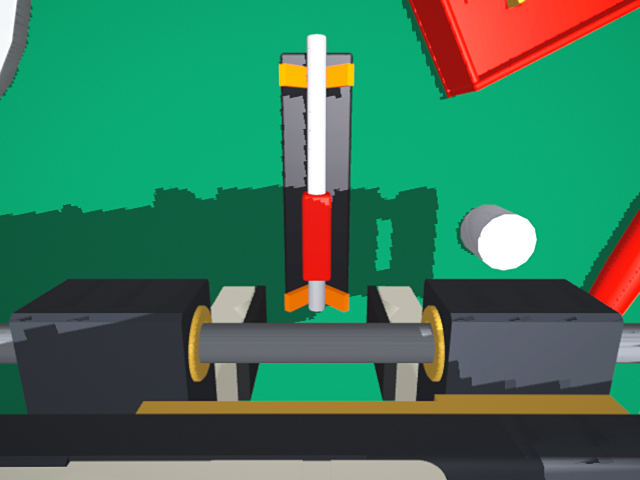

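move_arm([
  [[3.5, 0, 0, 0], [3.5, 0, 0, 0], [1.5, 0, 0, 0], [1.0, 0, 0, 0], [0, 0, 0, 0], [0, 0, 0, 0]],
])

```text
clock: 36.05
tool_pos: [0.4331, -0.2438, 0.0343]
orientation: [83.4, 89.9, -18.2]
force: [0.2, 0.6, 0.0]
opening: 0.0401
```

move_arm([
  [[0, 0, 0, 0], [0, 0, 0, 0], [0, 0, 0, 0], [0, 0, 0, 0]],
], jaw=0)

```text
clock: 36.45
tool_pos: [0.4324, -0.244, 0.0339]
orientation: [45.7, 89.9, -55.8]
force: [-0.2, -2.5, 4.1]
opening: 0.0157
```

```bash
python3 - <<'E'
from h import *
p,ph=st(); print(p.round(4),ph,get_obs()['force'].round(1))
f=ld('w5'); w=onz(f,[(316,36),(316,195),(316,280),(316,309)],.055); w[:,2]; 
d=np.array([np.cos(np.radians(ph+90)),np.sin(np.radians(ph+90))]); print('along tool y from TCP: tip,gripfront,griprear,rear',((w[:,:2]-p[:2])@d).round(4), 'lat',((w[:,:2]-p[:2])@np.array([-d[1],d[0]])).round(4))
E
```

```text
[ 0.4324 -0.244   0.0339] -101.53211559017473 [-0.2 -2.5  4.1]
along tool y from TCP: tip,gripfront,griprear,rear [ 0.1138  0.0342 -0.0152 -0.0333] lat [0.0013 0.0014 0.0015 0.0015]
```

```bash
python3 - <<'E'
from h import *
for k in('t3','t5','t6'):
    f=ld(k); h=cv2.cvtColor(f['p'][:,:,::-1],cv2.COLOR_BGR2HSV)
    m=((h[...,0]>18)&(h[...,0]<34)&(h[...,1]>110)&(h[...,2]>90)).astype(np.uint8); m[:230]=0;m[262:]=0;m[:,:285]=0;m[:,352:]=0
    n,l,s,c=cv2.connectedComponentsWithStats(m)
    for i in range(1,n):
        if s[i,4]>8:
            w=onz(f,c[i],.0345)[0,:2]; d=w-[.6475,-.0037]; print(k,c[i].round(1),s[i,4],w.round(4),'ang',np.degrees(np.arctan2(d[1],d[0])).round(1)%360,'r',np.hypot(*d).round(4))
# scene view red tops & ticks
f=ld('s2'); h=cv2.cvtColor(f['p'][:,:,::-1],cv2.COLOR_BGR2HSV)
red=(((h[...,0]<6)|(h[...,0]>174))&(h[...,1]>150)&(h[...,2]>60)).astype(np.uint8); n,l,s,c=cv2.connectedComponentsWithStats(red)
for i in range(1,n):
    if 15<s[i,4]<90 and 280<c[i][0]<405 and 240<c[i][1]<300: print('scene col',c[i].round(1),s[i,4],onz(f,c[i],.1132)[0].round(4))
yl=((h[...,0]>18)&(h[...,0]<34)&(h[...,1]>110)&(h[...,2]>80)).astype(np.uint8); n,l,s,c=cv2.connectedComponentsWithStats(yl)
for i in range(1,n):
    if s[i,4]>8 and 285<c[i][0]<400 and 280<c[i][1]<340:
        w=onz(f,c[i],.0345)[0,:2]; d=w-[.6475,-.0037]; print('scene tick',c[i].round(1),s[i,4],np.degrees(np.arctan2(d[1],d[0])).round(1)%360,'r',np.hypot(*d).round(4))
E
```

```text
t3 [294.4 238.6] 21 [0.6117 0.0628] ang 118.3 r 0.0755
t3 [342.5 241.1] 19 [ 0.6086 -0.0689] ang 239.2 r 0.0759
t3 [317.7 253.7] 21 [ 0.5715 -0.002 ] ang 178.7 r 0.076
t5 [294.4 238.8] 21 [0.6112 0.0628] ang 118.7 r 0.0758
t5 [342.5 241. ] 20 [ 0.6089 -0.0688] ang 239.4 r 0.0757
t5 [317.7 253.7] 21 [ 0.5715 -0.002 ] ang 178.7 r 0.076
t6 [294.4 238.8] 21 [0.6112 0.0628] ang 118.7 r 0.0758
t6 [342.4 241. ] 19 [ 0.6089 -0.0685] ang 239.2 r 0.0754
t6 [317.7 253.7] 21 [ 0.5715 -0.002 ] ang 178.7 r 0.076
scene col [386.1 264.1] 39 [0.6659 0.0894 0.1132]
scene col [300.6 283.7] 31 [ 0.6313 -0.0998  0.1132]
scene tick [333.7 280.7] 41 193.2 r 0.0344
scene tick [310.4 288.6] 30 240.5 r 0.0756
scene tick [376.  294.3] 28 57.9 r 0.0757
scene tick [324.4 314.7] 38 299.4 r 0.0744
scene tick [357.5 318.5] 40 358.3 r 0.076
```

```bash
cat >> h.py <<'E'
CX,CY=.6475,-.0037
def at(al,r,z=.034,s=.045): 
    a=np.radians(al); return (CX+r*np.cos(a),CY+r*np.sin(a),z,al+90,s)
E
python3 - <<'E'
from h import *
plan([(.4324,-.244,.13,258.47),at(118.9,.166,.13),at(118.9,.166,.06,.035),at(118.9,.166,.034,.015)])
print('insert'); plan([at(118.9,.135,s=.008)],start=at(118.9,.166)[:4])
print('arc'); plan([at(118.9+4*k,.135) for k in range(1,27)],start=at(118.9,.135)[:4])
E
```

```text
[[-3.2, 0, 0, 0], [-3.21, 0, 0, 0], [-3.2, 0, 0, 0], [0, 0.55, -4.05, 0.087], [0, 0.2, -4.08, 0.086], [0, -0.16, -4.08, 0.087], [0, -0.51, -4.05, 0.086], [0, -0.85, -4.0, 0.087]]
[[0, -1.2, -3.9, 0.086], [0, -1.53, -3.79, 0.087], [0, -1.85, -3.64, 0.086], [0, -2.16, -3.47, 0.087], [0, -2.46, -3.27, 0.086], [2.33, 0, 0, 0], [2.34, 0, 0, 0], [2.33, 0, 0, 0]]
[[1.3, 0, 0, 0], [1.3, 0, 0, 0]]
end [0.5673 0.1417 0.034 ] -151.09 n 18
insert
[[0, 0.77, 0, 0], [0, 0.78, 0, 0], [0, 0.78, 0, 0], [0, 0.77, 0, 0]]
end [0.5823 0.1145 0.034 ] 208.9 n 4
arc
[[0, 0.03, 0.94, -0.07], [0, 0.04, 0.94, -0.07], [0, 0.03, 0.95, -0.069], [0, 0.03, 0.94, -0.07], [0, 0.03, 0.94, -0.07], [0, 0.04, 0.94, -0.07], [0, 0.03, 0.94, -0.07], [0, 0.03, 0.94, -0.07]]
[[0, 0.04, 0.95, -0.069], [0, 0.03, 0.94, -0.07], [0, 0.03, 0.94, -0.07], [0, 0.03, 0.94, -0.07], [0, 0.04, 0.94, -0.07], [0, 0.03, 0.94, -0.069], [0, 0.03, 0.95, -0.07], [0, 0.04, 0.94, -0.07]]
[[0, 0.03, 0.94, -0.07], [0, 0.03, 0.94, -0.07], [0, 0.03, 0.94, -0.069], [0, 0.04, 0.94, -0.07], [0, 0.03, 0.95, -0.07], [0, 0.03, 0.94, -0.07], [0, 0.04, 0.94, -0.07], [0, 0.03, 0.94, -0.07]]
[[0, 0.03, 0.94, -0.069], [0, 0.03, 0.94, -0.07]]
end [ 0.5485 -0.0956  0.034 ] 312.89 n 26
```

move_arm([
  [[-3.2, 0, 0, 0], [-3.21, 0, 0, 0], [-3.2, 0, 0, 0], [0, 0.55, -4.05, 0.087], [0, 0.2, -4.08, 0.086], [0, -0.16, -4.08, 0.087], [0, -0.51, -4.05, 0.086], [0, -0.85, -4.0, 0.087]],
])

```text
clock: 37.25
tool_pos: [0.4998, -0.0491, 0.1296]
orientation: [170.3, 90.0, 43.7]
force: [1.1, 0.1, -0.2]
opening: 0.0156
```

move_arm([
  [[0, -1.2, -3.9, 0.086], [0, -1.53, -3.79, 0.087], [0, -1.85, -3.64, 0.086], [0, -2.16, -3.47, 0.087], [0, -2.46, -3.27, 0.086], [0, 0, 0, 0], [0, 0, 0, 0]],
])

```text
clock: 37.95
tool_pos: [0.5669, 0.1429, 0.1288]
orientation: [-7.8, 89.9, -158.8]
force: [-0.8, -0.9, -1.9]
opening: 0.0155
```

move_arm([
  [[2.33, 0, 0, 0], [2.34, 0, 0, 0], [2.33, 0, 0, 0], [1.3, 0, 0, 0], [1.3, 0, 0, 0], [0, 0, 0, 0], [0, 0, 0, 0]],
])

```text
clock: 38.65
tool_pos: [0.5671, 0.1419, 0.0335]
orientation: [-10.9, 90.0, -162.0]
force: [-0.3, -0.4, -0.9]
opening: 0.0155
```

```bash
python3 - <<'E'
from h import *
p,ph=st();print(p,ph); d=p[:2]-[CX,CY]; print('r',np.hypot(*d),'ang',np.degrees(np.arctan2(d[1],d[0])), 'phi-90',ph%360-90)
print(get_obs()['force'].round(1),get_obs()['joint_pos'].round(0)); snap('wrist','w6'); snap('scene','s3')
b=ld('s3')['p'][:,:,::-1]; a=ld('w6')['p'][:,:,::-1]
cv2.imwrite('pics/c6.png',np.hstack([cv2.resize(a[0:330,160:480],(400,412)),cv2.resize(b[230:345,285:400],(400,412),interpolation=cv2.INTER_CUBIC)]))
E
```

```text
[0.56707501 0.14187283 0.03345512] -151.13659174170212
r 0.16631183960021304 ang 118.91944290883075 phi-90 118.86340825829788
[-0.3 -0.4 -0.9] [ 33.  23. -24.  -0. -43.  -4.]
```

View pics/c6.png

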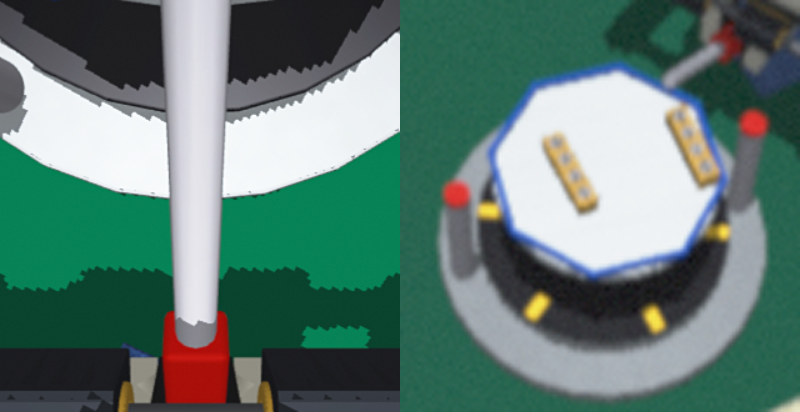

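```bash
cat >> h.py <<'E'
def pbars(zt,cam='scene',fn='tmp'):
    snap(cam,fn); f=ld(fn); h=cv2.cvtColor(f['p'][:,:,::-1],cv2.COLOR_BGR2HSV); C=cloud(f)
    m=((h[...,0]>8)&(h[...,0]<30)&(h[...,1]>70)&(h[...,2]>60)&(C[...,2]>zt-.01)&(np.hypot(C[...,0]-CX,C[...,1]-CY)<.085)).astype(np.uint8)
    m=cv2.morphologyEx(m,cv2.MORPH_CLOSE,np.ones((3,3)))
    n,l,s,c=cv2.connectedComponentsWithStats(m)
    for i in range(1,n):
        if s[i,4]<20: continue
        v,u=np.where(l==i); w=onz(f,np.c_[u,v],zt)[:,:2]; r=cv2.minAreaRect((w*1000).astype(np.float32)); b=cv2.boxPoints(r)
        q=C[v,u]; A=np.c_[q[:,:2]-q[:,:2].mean(0),np.ones(len(q))]; top=q[:,2]>np.median(q[:,2])-.004; k=np.linalg.lstsq(A[top],q[top,2],rcond=None)[0]
        print(cam,c[i].round(1),s[i,4],np.round(r[0],1),np.round(r[1],1),round(r[2],1),'cornerR',np.hypot(b[:,0]-CX*1000,b[:,1]-CY*1000).round(0),'z med/min/max',np.median(q[:,2]).round(4),np.percentile(q[:,2],[5,95]).round(4),'slope',k[:2].round(3))
def ticks(fn='tmp'):
    snap('scene',fn); f=ld(fn); h=cv2.cvtColor(f['p'][:,:,::-1],cv2.COLOR_BGR2HSV)
    yl=((h[...,0]>18)&(h[...,0]<34)&(h[...,1]>110)&(h[...,2]>80)).astype(np.uint8); n,l,s,c=cv2.connectedComponentsWithStats(yl); o=[]
    for i in range(1,n):
        if s[i,4]>8:
            d=onz(f,c[i],.0345)[0,:2]-[CX,CY]; r=np.hypot(*d)
            if .068<r<.084: o.append(round(float(np.degrees(np.arctan2(d[1],d[0]))%60),1))
    print('tick mod60',o)
    C=cloud(f); v,u=np.mgrid[0:480,0:640]; m=(np.hypot(C[...,0]-CX,C[...,1]-CY)<.06)&(h[...,1]<40)&(h[...,2]>150)&(C[...,2]>.09)
    if m.any(): print('plat z scene',np.median(C[m][:,2]).round(4),'n',m.sum())
E
python3 - <<'E'
from h import *
pbars(.115); pbars(.115,'top','tmp2'); ticks()
E
```

```text
scene [368.5 271.4] 102 [664.4  46.6] [14.2 54. ] 85.4 cornerR [47. 60. 71. 60.] z med/min/max 0.1136 [0.1076 0.1169] slope [0.01  0.179]
scene [333.8 278.9] 104 [649.2 -30.3] [54.2 13.4] 0.1 cornerR [32. 42. 44. 35.] z med/min/max 0.1141 [0.1079 0.1169] slope [0.02  0.022]
top [299.2 214.2] 103 [658.5  49.3] [13.6 51.8] 87.8 cornerR [50. 58. 70. 63.] z med/min/max 0.1138 [0.1092 0.1194] slope [0.015 0.043]
top [329.  220.5] 98 [644.5 -28.8] [51.1 10.4] 1.4 cornerR [35. 42. 37. 30.] z med/min/max 0.1144 [0.1109 0.1196] slope [0.027 0.04 ]
tick mod60 [43.3, 0.5, 57.8, 59.3, 58.3]
plat z scene 0.1006 n 1833
```

```bash
python3 - <<'E'
from h import *
b=ld('tmp')['p'][:,:,::-1]; a=ld('tmp2')['p'][:,:,::-1]
cv2.imwrite('pics/c7.png',np.hstack([cv2.resize(a[190:250,285:345],(400,400),interpolation=cv2.INTER_CUBIC),cv2.resize(b[245:305,335:395],(400,400),interpolation=cv2.INTER_CUBIC)]))
E
```

```text
(no output)
```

View pics/c7.png

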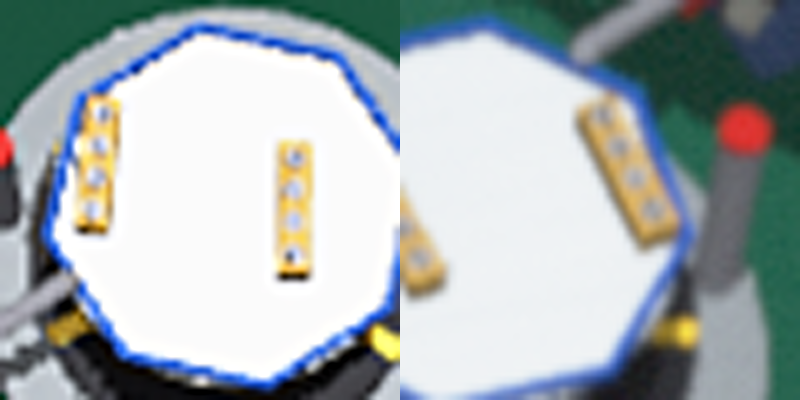

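move_arm([
  [[0, 0.77, 0, 0], [0, 0.78, 0, 0], [0, 0, 0, 0], [0, 0, 0, 0]],
])

```text
clock: 39.3
tool_pos: [0.5753, 0.1281, 0.0338]
orientation: [149.3, 90.0, -1.8]
force: [-1.0, 0.5, 1.8]
opening: 0.0159
```

move_arm([
  [[0, 0.5, 0, 0], [0, 0.5, 0, 0], [0, 0.5, 0, 0], [0, 0, 0, 0], [0, 0, 0, 0]],
])

```text
clock: 39.8
tool_pos: [0.5822, 0.1149, 0.0335]
orientation: [65.1, 90.0, -86.1]
force: [-0.2, 0.1, 1.2]
opening: 0.0158
```

Inserted without resistance. First stroke of the arc.

move_arm([
  [[0, 0.03, 0.94, -0.07], [0, 0.04, 0.94, -0.07], [0, 0.03, 0.95, -0.069], [0, 0.03, 0.94, -0.07], [0, 0.03, 0.94, -0.07], [0, 0, 0, 0]],
])

```text
clock: 40.4
tool_pos: [0.5453, 0.0859, 0.0339]
orientation: [157.9, 90.0, 26.9]
force: [-2.5, 1.0, 3.7]
opening: 0.0162
```

```bash
python3 - <<'E'
from h import *
o=get_obs(); p,ph=st(o); d=p[:2]-[CX,CY]; print('r',np.hypot(*d),'ang',np.degrees(np.arctan2(d[1],d[0])), 'phi-90',ph%360-90,o['force'].round(1),o['moment'].round(2)); ticks()
E
```

```text
r 0.13594592345359482 ang 138.76544469876194 phi-90 138.9586452644784 [-2.5  1.   3.7] [ 0.01  0.73 -0.09]
tick mod60 [42.7, 0.5, 58.1, 59.3, 58.4]
plat z scene 0.1007 n 1852
```

```bash
python3 - <<'E'
from h import *
snap('wrist','w8'); snap('scene','s8')
b=ld('s8')['p'][:,:,::-1]; a=ld('w8')['p'][:,:,::-1]
cv2.imwrite('pics/c8.png',np.hstack([cv2.resize(a[0:360,120:520],(440,396)),cv2.resize(b[225:325,295:405],(360,396),interpolation=cv2.INTER_CUBIC)]))
E
```

```text
(no output)
```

View pics/c8.png

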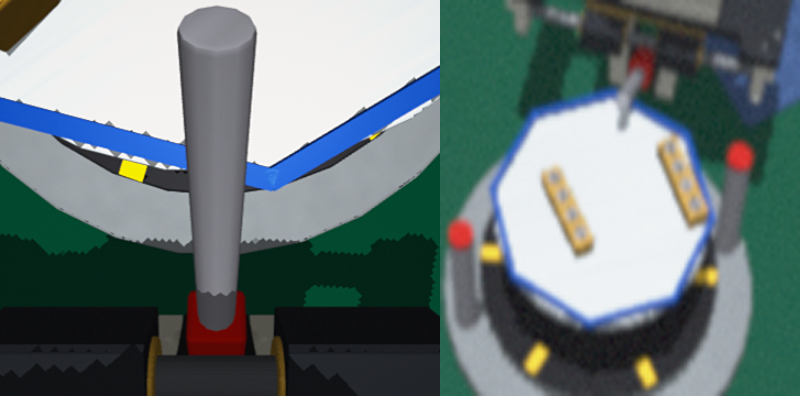

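```bash
python3 - <<'E'
from h import *
p,ph=st(); print(p,ph); pa=np.degrees(np.arctan2(p[1]-CY,p[0]-CX))
plan([(*p[:2],.15,ph,.025),at(pa,.22,.15,.03),(.4324,-.244,.15,258.47,.03)])
print('down');plan([(.4324,-.244,.08,258.47,.02)],start=(.4324,-.244,.15,258.47))
# rod pitch estimate: rod pixels in depth of wrist
f=ld('w8'); C=cloud(f); T=pose(); L=(C-T[:3,3])@T[:3,:3]
for v in range(20,320,40):
    r=L[v,310:330]; print(v,np.median(r,axis=0).round(4))
E
```

```text
[0.54511853 0.08578082 0.03339282] -131.24548310212643
[[-2.33, 0, 0, 0], [-2.33, 0, 0, 0], [-2.34, 0, 0, 0], [-2.33, 0, 0, 0], [-2.33, 0, 0, 0], [0, -2.8, 0, -0.001], [0, -2.8, 0.01, 0], [0, -2.8, 0, -0.001]]
[[0, 1.66, 2.48, -0.04], [0, 1.56, 2.55, -0.039], [0, 1.46, 2.6, -0.04], [0, 1.36, 2.66, -0.04], [0, 1.25, 2.72, -0.04], [0, 1.14, 2.76, -0.039], [0, 1.03, 2.8, -0.04], [0, 0.91, 2.84, -0.04]]
[[0, 0.81, 2.88, -0.04], [0, 0.68, 2.9, -0.039], [0, 0.58, 2.93, -0.04], [0, 0.45, 2.95, -0.04], [0, 0.34, 2.97, -0.04]]
end [ 0.4324 -0.244   0.15  ] -101.51 n 21
down
[[1.75, 0, 0, 0], [1.75, 0, 0, 0], [1.75, 0, 0, 0], [1.75, 0, 0, 0]]
end [ 0.4324 -0.244   0.08  ] 258.47 n 4
20 [-0.0944  0.0843 -0.0014]
60 [-0.0971  0.0789 -0.0014]
100 [-0.0923  0.0741 -0.0013]
140 [-0.0871  0.0683 -0.0013]
180 [-0.0799  0.0609 -0.0012]
220 [-0.0715  0.0516 -0.0011]
260 [-0.0595  0.039  -0.001 ]
300 [-0.0441  0.0221 -0.0011]
```

move_arm([
  [[-2.33, 0, 0, 0], [-2.33, 0, 0, 0], [-2.34, 0, 0, 0], [-2.33, 0, 0, 0], [-2.33, 0, 0, 0], [0, -2.8, 0, 0], [0, -2.8, 0, 0], [0, -2.8, 0, -0.001]],
])

```text
clock: 41.35
tool_pos: [0.4814, 0.1415, 0.1495]
orientation: [-19.6, 89.9, -150.8]
force: [0.2, 0.0, -1.1]
opening: 0.0153
```

move_arm([
  [[0, 1.66, 2.48, -0.04], [0, 1.56, 2.55, -0.039], [0, 1.46, 2.6, -0.04], [0, 1.36, 2.66, -0.04], [0, 1.25, 2.72, -0.04], [0, 1.14, 2.76, -0.039], [0, 1.03, 2.8, -0.04], [0, 0.91, 2.84, -0.04]],
])

```text
clock: 42.15
tool_pos: [0.4516, -0.097, 0.1497]
orientation: [-56.6, 90.0, -169.4]
force: [0.8, 0.1, -1.5]
opening: 0.0155
```

move_arm([
  [[0, 0.81, 2.88, -0.04], [0, 0.68, 2.9, -0.039], [0, 0.58, 2.93, -0.04], [0, 0.15, 2.95, -0.04], [0, 0.34, 2.97, -0.04], [0, 0, 0, 0], [0, 0, 0, 0]],
])

```text
clock: 42.85
tool_pos: [0.4298, -0.2436, 0.1494]
orientation: [-90.3, 89.9, 168.1]
force: [0.1, -0.0, -1.1]
opening: 0.0155
```

move_arm([
  [[1.75, 0, 0, 0], [1.75, 0, 0, 0], [1.75, 0, 0, 0], [1.75, 0, 0, 0], [0, 0, 0, 0], [0, 0, 0, 0]],
])

```text
clock: 43.45
tool_pos: [0.4305, -0.2425, 0.0802]
orientation: [-73.8, 90.0, -175.2]
force: [-0.1, 0.1, -0.7]
opening: 0.0159
```

```bash
python3 - <<'E'
from h import *
print(st()); snap('wrist','w9'); f=ld('w9'); C=cloud(f); T=pose(); L=(C-T[:3,3])@T[:3,:3]
for v in range(20,320,40): print(v,np.median(L[v,310:330],axis=0).round(4))
pbars(.115)
E
```

```text
(array([ 0.43047963, -0.24248988,  0.08015005]), np.float64(-101.41604236760425))
20 [-0.0939  0.0849 -0.0013]
60 [-0.0953  0.0797 -0.0013]
100 [-0.0909  0.0748 -0.0013]
140 [-0.0852  0.0688 -0.0012]
180 [-0.0784  0.0614 -0.0012]
220 [-0.0697  0.052  -0.0011]
260 [-0.0582  0.0395 -0.0009]
300 [-0.0429  0.0225 -0.0008]
scene [368.5 271.4] 103 [664.4  46.6] [14.2 54. ] 85.4 cornerR [47. 60. 71. 60.] z med/min/max 0.1138 [0.1074 0.1166] slope [ 0.162 -2.498]
scene [333.6 278.7] 108 [649.2 -30.6] [13.8 54.2] 89.7 cornerR [42. 44. 35. 32.] z med/min/max 0.1142 [0.1071 0.1178] slope [ 0.411 -2.858]
```

move_arm([
  [[1.0, 0, 0, 0], [1.0, 0, 0, 0], [0.5, 0, 0, 0], [0, 0, 0, 0]],
])

```text
clock: 43.95
tool_pos: [0.43, -0.2434, 0.0544]
orientation: [-55.4, 89.9, -156.9]
force: [0.1, -3.7, -0.5]
opening: 0.0157
```

move_arm([
  [[0.4, 0, 0, 0], [0.4, 0, 0, 0], [0, 0, 0, 0]],
])

```text
clock: 44.25
tool_pos: [0.4338, -0.2442, 0.0486]
orientation: [79.8, 89.6, -21.5]
force: [3.9, -2.8, 7.7]
opening: 0.0159
```

move_arm([
  [[0.4, 0, 0, 0], [0.3, 0, 0, 0], [0, 0, 0, 0]],
])

```text
clock: 44.55
tool_pos: [0.436, -0.2446, 0.0425]
orientation: [82.7, 89.4, -18.6]
force: [7.0, -6.0, 11.5]
opening: 0.0155
```

```bash
python3 - <<'E'
from h import *
print(st(),get_obs()['force'].round(1)); snap('wrist','w9'); f=ld('w9'); C=cloud(f); T=pose(); L=(C-T[:3,3])@T[:3,:3]
for v in range(60,320,60): print(v,np.median(L[v,310:330],axis=0).round(4))
E
```

```text
(array([ 0.43601792, -0.24457696,  0.042481  ]), np.float64(-101.30184405933556)) [ 7.  -6.  11.5]
60 [-0.0641  0.0845 -0.0009]
120 [-0.0588  0.0728 -0.0009]
180 [-0.0521  0.0586 -0.0008]
240 [-0.0437  0.041  -0.0007]
300 [-0.0385  0.0208 -0.0006]
```

move_arm([
  [[0.4, 0, 0, 0], [0.3, 0, 0, 0], [0, 0, 0, 0], [0, 0, 0, 0]],
])

```text
clock: 45.0
tool_pos: [0.4363, -0.2446, 0.0355]
orientation: [83.8, 89.4, -17.5]
force: [6.6, -5.7, 8.7]
opening: 0.0159
```

```bash
python3 - <<'E'
from h import *
print(st(),get_obs()['force'].round(1)); snap('wrist','w9'); f=ld('w9'); C=cloud(f); T=pose(); L=(C-T[:3,3])@T[:3,:3]
for v in range(60,320,60): print(v,np.median(L[v,310:330],axis=0).round(4))
E
```

```text
(array([ 0.43627652, -0.24458369,  0.03549307]), np.float64(-101.30554343184342)) [ 6.6 -5.7  8.7]
60 [-0.0487  0.0866 -0.0008]
120 [-0.0456  0.0729 -0.0007]
180 [-0.0411  0.0572 -0.0007]
240 [-0.0366  0.039  -0.0006]
300 [-0.0351  0.0193 -0.0005]
```

move_arm([
  [[0.3, 0, 0, 0], [0.2, 0, 0, 0], [0, 0, 0, 0], [0, 0, 0, 0]],
])

```text
clock: 45.45
tool_pos: [0.4359, -0.2445, 0.0302]
orientation: [83.8, 89.4, -17.5]
force: [6.7, -6.1, 7.8]
opening: 0.016
```

```bash
python3 - <<'E'
from h import *
print(st(),get_obs()['force'].round(1)); snap('wrist','w9'); f=ld('w9'); C=cloud(f); T=pose(); L=(C-T[:3,3])@T[:3,:3]
for v in range(60,320,60): print(v,np.median(L[v,310:330],axis=0).round(4))
E
```

```text
(array([ 0.43588154, -0.24450456,  0.03024232]), np.float64(-101.31403369290749)) [ 6.7 -6.1  7.8]
60 [-0.0384  0.088  -0.0007]
120 [-0.0362  0.073  -0.0007]
180 [-0.0341  0.0563 -0.0006]
240 [-0.0318  0.0377 -0.0005]
300 [-0.0333  0.0186 -0.0005]
```

move_arm([
  [[0, 0, 0, 0], [0, 0, 0, 0], [0, 0, 0, 0], [0, 0, 0, 0]],
], jaw=2.6)

```text
clock: 45.9
tool_pos: [0.4297, -0.2429, 0.0276]
orientation: [-93.1, 89.9, 165.5]
force: [-0.2, 0.4, -0.3]
opening: 0.0256
```

```bash
python3 - <<'E'
from h import *
print(st(),get_obs()['force'].round(1)); snap('wrist','w9'); f=ld('w9'); C=cloud(f); T=pose(); L=(C-T[:3,3])@T[:3,:3]
for v in range(10,340,30): print(v,np.median(L[v,310:325],axis=0).round(4))
h=cv2.cvtColor(f['p'][:,:,::-1],cv2.COLOR_BGR2HSV); red=((h[...,0]<6)|(h[...,0]>174))&(h[...,1]>150)&(h[...,2]>60); red[:, :250]=0; red[:,390:]=0
v,u=np.where(red); print('red rows',v.min(),v.max(),u.min(),u.max(), np.median(C[red],axis=0))
E
```

```text
(array([ 0.42969672, -0.24287127,  0.02763388]), np.float64(-101.45916997055973)) [-0.2  0.4 -0.3]
10 [-0.0268  0.1023 -0.0013]
40 [-0.0269  0.0947 -0.0013]
70 [-0.0268  0.0868 -0.0013]
100 [-0.0265  0.0786 -0.0013]
130 [-0.0266  0.0701 -0.0013]
160 [-0.026   0.0613 -0.0013]
190 [-0.0263  0.0522 -0.0013]
220 [-0.0264  0.0427 -0.0013]
250 [-0.0297  0.0338 -0.0013]
280 [-0.0299  0.0239 -0.0013]
310 [-0.0298  0.0135 -0.0013]
red rows 4 367 294 366 [ 0.45559556 -0.24722309  0.05740501]
```

```bash
python3 - <<'E'
from h import *
f=ld('w9'); C=cloud(f); p,ph=st(); T=pose(); L=(C-T[:3,3])@T[:3,:3]
for v in range(214,252,3): print(v,L[v,316].round(4))
tp=px(f,T[:3,3]+T[:3,:3]@np.array([-.0267,.115,-.0013])); print(tp)
for v in range(0,30,4): print(v,L[v,316].round(4))
E
```

```text
214 [-0.0263  0.0446 -0.0016]
217 [-0.0262  0.0436 -0.0016]
220 [-0.0258  0.0426 -0.0016]
223 [-0.0268  0.0418 -0.0016]
226 [-0.0296  0.0415 -0.0016]
229 [-0.0298  0.0406 -0.0016]
232 [-0.0303  0.0397 -0.0016]
235 [-0.0285  0.0383 -0.0016]
238 [-0.0303  0.0378 -0.0016]
241 [-0.0295  0.0367 -0.0016]
244 [-0.0294  0.0357 -0.0016]
247 [-0.0302  0.0349 -0.0016]
250 [-0.0298  0.0338 -0.0016]
[[317.19759169 -42.3061416 ]]
0 [-0.0266  0.1048 -0.0016]
4 [-0.0263  0.1039 -0.0016]
8 [-0.0259  0.103  -0.0016]
12 [-0.0267  0.1018 -0.0016]
16 [-0.0266  0.1008 -0.0016]
20 [-0.026   0.1    -0.0016]
24 [-0.0258  0.099  -0.0016]
28 [-0.0262  0.0979 -0.0016]
```

move_arm([
  [[-0.34, 0.4, 0.1, 0], [0, 0, 0, 0], [0, 0, 0, 0], [0, 0, 0, 0]],
])

```text
clock: 46.35
tool_pos: [0.434, -0.2448, 0.0314]
orientation: [-129.2, 90.0, 129.3]
force: [0.1, -0.7, 0.2]
opening: 0.0263
```

move_arm([
  [[0, 0, 0, 0], [0, 0, 0, 0], [0, 0, 0, 0], [0, 0, 0, 0], [0, 0, 0, 0]],
], jaw=0)

```text
clock: 46.85
tool_pos: [0.4339, -0.2447, 0.0314]
orientation: [-101.9, 90.0, 156.6]
force: [0.1, 0.5, -0.5]
opening: 0.0156
```

```bash
python3 - <<'E'
from h import *
print(st(),get_obs()['force'].round(1),get_obs()['opening']); snap('wrist','w10')
f=ld('w10'); C=cloud(f); T=pose(); L=(C-T[:3,3])@T[:3,:3]
for v in list(range(20,200,60))+list(range(205,300,4)): print(v,L[v,316].round(4))
E
```

```text
(array([ 0.43394501, -0.24474981,  0.03137164]), np.float64(-101.45007619499654)) [ 0.1  0.5 -0.5] 0.01560281325842383
20 [-0.0236  0.1006 -0.0016]
80 [-0.0237  0.0845 -0.0016]
140 [-0.0243  0.0673 -0.0016]
205 [-0.0239  0.0471 -0.0016]
209 [-0.0227  0.0456 -0.0016]
213 [-0.024   0.0446 -0.0016]
217 [-0.0232  0.0431 -0.0016]
221 [-0.0235  0.0418 -0.0016]
225 [-0.0223  0.0402 -0.0016]
229 [-0.0236  0.0392 -0.0016]
233 [-0.0237  0.0379 -0.0016]
237 [-0.0259  0.0371 -0.0016]
241 [-0.027   0.0361 -0.0016]
245 [-0.0264  0.0346 -0.0016]
249 [-0.0255  0.033  -0.0016]
253 [-0.0265  0.032  -0.0016]
257 [-0.0276  0.0309 -0.0016]
261 [-0.027   0.0294 -0.0016]
265 [-0.0264  0.0279 -0.0016]
269 [-0.0267  0.0266 -0.0016]
273 [-0.0265  0.0251 -0.0016]
277 [-0.026   0.0236 -0.0016]
281 [-0.026   0.0222 -0.0016]
285 [-0.026   0.0208 -0.0016]
289 [-0.0269  0.0197 -0.0016]
293 [-0.0265  0.0182 -0.0016]
297 [-0.0268  0.0169 -0.0016]
```

```bash
python3 - <<'E'
from h import *
p,ph=st()
Z=.0313
plan([(*p[:2],.08,ph,.012),at(168.4,.205,.08,.03)]+[at(168.4-5.5*k,.205,.08) for k in range(1,10)]+[at(118.9,.205,Z,.012)])
print('insert');plan([at(118.9,.138,Z,.01)],start=at(118.9,.205,Z)[:4])
E
```

```text
[[-0.97, 0, 0, 0], [-0.98, 0, 0, 0], [-0.97, 0, 0, 0], [-0.97, 0, 0, 0], [-0.97, 0, 0, 0], [0, -0.44, -2.79, 0], [0, -0.43, -2.79, 0.001], [0, -0.44, -2.79, 0]]
[[0, -0.44, -2.8, 0], [0, -0.44, -2.79, 0], [0, -0.43, -2.79, 0.001], [0, -0.44, -2.79, 0], [0, -0.45, -2.79, 0], [0, -0.44, -2.79, 0], [0, -0.44, -2.79, 0.001], [0, 0.1, -1.97, 0.096]]
[[0, 0.09, -1.96, 0.096], [0, 0.09, -1.97, 0.096], [0, 0.1, -1.96, 0.096], [0, 0.09, -1.97, 0.096], [0, 0.1, -1.96, 0.096], [0, 0.09, -1.96, 0.096], [0, 0.09, -1.97, 0.096], [0, 0.1, -1.96, 0.096]]
[[0.97, 0, 0, 0], [0.98, 0, 0, 0], [0.97, 0, 0, 0], [0.97, 0, 0, 0], [0.98, 0, 0, 0]]
end [0.5484 0.1757 0.0313] -151.12 n 29
insert
[[0, 0.96, 0, 0], [0, 0.95, 0, 0], [0, 0.96, 0, 0], [0, 0.96, 0, 0], [0, 0.96, 0, 0], [0, 0.95, 0, 0], [0, 0.96, 0, 0]]
end [0.5808 0.1171 0.0313] 208.9 n 7
```

move_arm([
  [[-0.97, 0, 0, 0], [-0.98, 0, 0, 0], [-0.97, 0, 0, 0], [-0.97, 0, 0, 0], [-0.97, 0, 0, 0], [0, -0.44, -2.79, 0], [0, -0.43, -2.79, 0.001], [0, -0.44, -2.79, 0]],
])

```text
clock: 47.7
tool_pos: [0.4379, -0.1594, 0.0808]
orientation: [106.3, 90.0, 4.8]
force: [0.4, 0.5, -1.1]
opening: 0.0158
```

move_arm([
  [[0, -0.44, -2.8, 0], [0, -0.44, -2.79, 0], [0, -0.43, -2.79, 0.001], [0, -0.44, -2.79, 0], [0, -0.45, -2.79, 0], [0, -0.44, -2.79, 0], [0, -0.44, -2.79, 0.001], [0, 0.1, -1.97, 0.096]],
])

```text
clock: 48.5
tool_pos: [0.4517, 0.0582, 0.0808]
orientation: [141.5, 89.9, 34.4]
force: [1.0, -0.3, -1.3]
opening: 0.0159
```

move_arm([
  [[0, 0.09, -1.96, 0.096], [0, 0.09, -1.97, 0.096], [0, 0.1, -1.96, 0.096], [0, 0.09, -1.97, 0.096], [0, 0.1, -1.96, 0.096], [0, 0.09, -1.96, 0.096], [0, 0.09, -1.97, 0.096], [0, 0.1, -1.96, 0.096]],
])

```text
clock: 49.3
tool_pos: [0.5491, 0.1764, 0.0807]
orientation: [-168.4, 90.0, 40.3]
force: [-0.1, -0.8, -1.7]
opening: 0.016
```

move_arm([
  [[0.97, 0, 0, 0], [0.98, 0, 0, 0], [0.97, 0, 0, 0], [0.97, 0, 0, 0], [0.98, 0, 0, 0], [0, 0, 0, 0], [0, 0, 0, 0], [0, 0, 0, 0]],
])

```text
clock: 50.1
tool_pos: [0.5488, 0.1758, 0.0317]
orientation: [177.6, 90.0, 26.5]
force: [0.6, -0.1, -1.4]
opening: 0.0157
```

```bash
cat >> h.py <<'E'
def chk():
    o=get_obs(); p,ph=st(o); d=p[:2]-[CX,CY]; print('r',np.hypot(*d).round(4),'z',p[2].round(4),'ang',(np.degrees(np.arctan2(d[1],d[0]))%360).round(2),'phi-90',round(ph%360-90,2),'F',o['force'].round(1),'M',o['moment'].round(2),'t',o['clock'])
    snap('wrist','tw'); f=ld('tw'); C=cloud(f); T=pose(); L=(C-T[:3,3])@T[:3,:3]
    print('rod',[L[v,314:320].mean(0).round(4).tolist() for v in (140,180,215,290)])
E
python3 - <<'E'
from h import *
chk(); ticks()
E
```

```text
r 0.2049 z 0.0317 ang 118.8 phi-90 118.89 F [ 0.6 -0.1 -1.4] M [ 0.09  0.21 -0.01] t 50.1
rod [[-0.0233, 0.0657, -0.0016], [-0.0228, 0.0534, -0.0016], [-0.0233, 0.0423, -0.0016], [-0.0262, 0.0176, -0.0016]]
tick mod60 [43.3, 0.3, 57.8, 59.2, 58.3]
plat z scene 0.1006 n 1823
```

move_arm([
  [[0, 0.96, 0, 0], [0, 0.95, 0, 0], [0, 0.96, 0, 0], [0, 0.96, 0, 0], [0, 0.8, 0, 0], [0, 0, 0, 0], [0, 0, 0, 0]],
])

```text
clock: 50.9
tool_pos: [0.5709, 0.1348, 0.0312]
orientation: [-13.7, 90.0, -164.9]
force: [-0.5, 0.5, -1.1]
opening: 0.0158
```

move_arm([
  [[0, 0.7, 0, 0], [0, 0.7, 0, 0], [0, 0.6, 0, 0], [0, 0, 0, 0], [0, 0, 0, 0]],
])

```text
clock: 51.4
tool_pos: [0.5809, 0.117, 0.0314]
orientation: [104.9, 90.0, -46.2]
force: [2.0, -3.3, -1.0]
opening: 0.0156
```

```bash
python3 - <<'E'
from h import *
chk(); p,ph=st()
plan([at(118.9+5*k,.138,.0313) for k in range(1,21)],start=at(118.9,.138,.0313)[:4])
E
```

```text
r 0.1379 z 0.0314 ang 118.88 phi-90 118.86 F [ 2.  -3.3 -1. ] M [-0.88 -0.64  0.09] t 51.4
rod [[-0.0728, 0.0674, -0.0016], [-0.023, 0.0536, -0.0016], [-0.0229, 0.0423, -0.0016], [-0.0264, 0.0178, -0.0016]]
[[0, 0.05, 1.2, -0.087], [0, 0.06, 1.21, -0.088], [0, 0.05, 1.2, -0.087], [0, 0.05, 1.2, -0.087], [0, 0.05, 1.2, -0.087], [0, 0.06, 1.21, -0.088], [0, 0.05, 1.2, -0.087], [0, 0.05, 1.2, -0.087]]
[[0, 0.05, 1.2, -0.087], [0, 0.06, 1.21, -0.088], [0, 0.05, 1.2, -0.087], [0, 0.05, 1.2, -0.087], [0, 0.05, 1.2, -0.087], [0, 0.06, 1.21, -0.088], [0, 0.05, 1.2, -0.087], [0, 0.05, 1.2, -0.087]]
[[0, 0.05, 1.21, -0.088], [0, 0.06, 1.2, -0.087], [0, 0.05, 1.2, -0.087], [0, 0.05, 1.2, -0.087]]
end [ 0.5401 -0.0903  0.0313] 308.88 n 20
```

move_arm([
  [[0, -0.2, 0, 0], [0, 0.05, 1.2, -0.087], [0, 0.06, 1.22, -0.088], [0, 0.05, 1.22, -0.087], [0, 0.05, 1.22, -0.087], [0, 0, 0, 0]],
])

```text
clock: 52.05
tool_pos: [0.5431, 0.0906, 0.0323]
orientation: [162.8, 89.7, 31.9]
force: [3.5, 7.9, -1.0]
opening: 0.016
```

```bash
python3 - <<'E'
from h import *
chk(); ticks()
E
```

```text
r 0.1407 z 0.0323 ang 137.9 phi-90 139.08 F [ 3.5  7.9 -1. ] M [ 2.79 -0.68  0.76] t 52.05
rod [[-0.0212, 0.0663, -0.0014], [-0.0228, 0.054, -0.0014], [-0.0226, 0.0427, -0.0013], [-0.0262, 0.0182, -0.0013]]
tick mod60 [44.7, 4.8, 2.4, 4.0, 3.1]
plat z scene 0.1008 n 1837
```

move_arm([
  [[0, 0.05, 1.22, -0.087], [0, 0.06, 1.22, -0.088], [0, 0.05, 1.22, -0.087], [0, 0.05, 1.22, -0.087], [0, 0.05, 1.22, -0.087], [0, 0.06, 1.22, -0.088], [0, 0.05, 1.22, -0.087], [0, 0.05, 1.22, -0.087]],
])

```text
clock: 52.95
tool_pos: [0.5072, 0.0009, 0.0314]
orientation: [170.8, 89.9, 79.8]
force: [-0.4, 8.0, -0.3]
opening: 0.016
```

```bash
python3 - <<'E'
from h import *
chk(); ticks()
E
```

```text
r 0.1404 z 0.0314 ang 178.14 phi-90 179.06 F [-0.4  8.  -0.3] M [2.88 0.51 0.78] t 52.95
rod [[-0.0214, 0.0676, -0.0021], [-0.0223, 0.0552, -0.0022], [-0.0221, 0.0439, -0.0022], [-0.0263, 0.0195, -0.0023]]
tick mod60 [44.3, 42.9, 44.2, 43.1]
plat z scene 0.103 n 1837
```

move_arm([
  [[0, 0.05, 1.22, -0.087], [0, 0.06, 1.22, -0.088], [0, 0.05, 1.22, -0.087], [0, 0.05, 1.22, -0.087], [0, 0.05, 1.22, -0.087], [0, 0.06, 1.22, -0.088], [0, 0.05, 1.22, -0.087], [0, 0.05, 1.22, -0.087]],
])

```text
clock: 53.85
tool_pos: [0.5367, -0.0902, 0.0307]
orientation: [-138.8, 89.8, 170.1]
force: [-3.6, 7.3, -0.5]
opening: 0.016
```

move_arm([
  [[0, 0.05, 1.2, -0.087], [0, 0, 0, 0], [0, 0, 0, 0]],
])

```text
clock: 54.15
tool_pos: [0.5442, -0.0993, 0.0305]
orientation: [-139.3, 89.8, 174.3]
force: [-4.9, 6.0, -0.4]
opening: 0.0162
```

```bash
python3 - <<'E'
from h import *
chk(); ticks()
E
```

```text
r 0.1407 z 0.0305 ang 222.78 phi-90 223.58 F [-4.9  6.  -0.4] M [1.92 1.62 0.72] t 54.15
rod [[-0.0225, 0.0681, 0.0001], [-0.0231, 0.0559, 0.0001], [-0.0229, 0.0446, 0.0001], [-0.026, 0.0199, 0.0001]]
tick mod60 [46.8, 29.1, 27.5, 28.1]
plat z scene 0.1053 n 1843
```

```bash
python3 - <<'E'
from h import *
Z=.0313
plan([at(216,.140,Z),at(208.3,.140,Z),at(208.3,.168,Z,.01)]+[at(208.3-7.5*k,.168,Z) for k in range(1,9)])
print('ins');plan([at(148.3,.140,Z,.008)],start=at(148.3,.168,Z)[:4])
print('arc');plan([at(148.3+5*k,.140,Z) for k in range(1,5)],start=at(148.3,.140,Z)[:4])
E
```

```text
[[-0.07, 0.19, -1.63, 0.132], [0, 0.13, -1.87, 0.135], [0, -0.94, 0, 0], [0, -0.93, 0, 0], [0, -0.94, 0, 0], [0, 0.15, -2.2, 0.131], [0, 0.14, -2.19, 0.131], [0, 0.15, -2.19, 0.131]]
[[0, 0.14, -2.19, 0.13], [0, 0.14, -2.2, 0.131], [0, 0.15, -2.19, 0.131], [0, 0.14, -2.19, 0.131], [0, 0.14, -2.2, 0.131]]
end [0.5045 0.0846 0.0313] -121.7 n 13
ins
[[0, 0.7, 0, 0], [0, 0.7, 0, 0], [0, 0.7, 0, 0], [0, 0.7, 0, 0]]
end [0.5284 0.0699 0.0313] 238.3 n 4
arc
[[0, 0.05, 1.22, -0.087], [0, 0.06, 1.22, -0.088], [0, 0.05, 1.22, -0.087], [0, 0.05, 1.22, -0.087]]
end [0.5104 0.0247 0.0313] 258.3 n 4
```

move_arm([
  [[0, 0.13, -1.93, 0.138], [0, 0.13, -1.87, 0.135], [0, 0, 0, 0], [0, -0.94, 0, 0], [0, -0.93, 0, 0], [0, -0.94, 0, 0], [0, 0, 0, 0], [0, 0, 0, 0]],
])

```text
clock: 55.05
tool_pos: [0.4989, -0.0829, 0.0314]
orientation: [58.6, 90.0, -3.2]
force: [0.3, 0.1, -1.2]
opening: 0.0159
```

```bash
python3 - <<'E'
from h import *
chk(); ticks()
E
```

```text
r 0.1684 z 0.0314 ang 208.07 phi-90 208.18 F [ 0.3  0.1 -1.2] M [-0.13  0.14 -0.01] t 55.05
rod [[-0.0229, 0.0677, -0.0005], [-0.023, 0.0554, -0.0005], [-0.0228, 0.0441, -0.0005], [-0.0259, 0.0194, -0.0005]]
tick mod60 [46.3, 29.1, 27.5, 28.1]
plat z scene 0.1053 n 1832
```

move_arm([
  [[0, 0.15, -2.2, 0.131], [0, 0.14, -2.19, 0.131], [0, 0.15, -2.19, 0.131], [0, 0.14, -2.19, 0.13], [0, 0.14, -2.2, 0.131], [0, 0.15, -2.19, 0.131], [0, 0.14, -2.19, 0.131], [0, 0.14, -2.2, 0.131]],
])

```text
clock: 55.95
tool_pos: [0.5045, 0.0867, 0.0314]
orientation: [168.6, 90.0, 46.5]
force: [0.5, 0.6, -0.2]
opening: 0.0155
```

move_arm([
  [[0, 0, 0, 0], [0, 0, 0, 0], [0, 0.7, 0, 0], [0, 0.7, 0, 0], [0, 0.7, 0, 0], [0, 0.7, 0, 0], [0, 0, 0, 0], [0, 0, 0, 0]],
])

```text
clock: 56.75
tool_pos: [0.5288, 0.0702, 0.0314]
orientation: [115.7, 90.0, -6.1]
force: [2.9, -2.5, -1.0]
opening: 0.0159
```

```bash
python3 - <<'E'
from h import *
chk(); ticks()
E
```

```text
r 0.1399 z 0.0314 ang 148.1 phi-90 148.17 F [ 2.9 -2.5 -1. ] M [-0.85 -0.68 -0.08] t 56.75
rod [[-0.0779, 0.0686, -0.0018], [-0.0457, 0.0574, -0.0018], [-0.0228, 0.0433, -0.0017], [-0.0265, 0.0189, -0.0017]]
tick mod60 [47.2, 29.1, 27.5, 28.2]
plat z scene 0.1053 n 1834
```

move_arm([
  [[0, -0.15, 0, 0], [0, 0.05, 1.23, -0.087], [0, 0.06, 1.23, -0.088], [0, 0.05, 1.23, -0.087], [0, 0.05, 1.23, -0.087], [0, 0.05, 1.23, -0.087], [0, 0.06, 1.23, -0.088], [0, 0.05, 1.23, -0.087]],
])

```text
clock: 57.65
tool_pos: [0.5057, -0.0095, 0.0315]
orientation: [144.9, 89.9, 58.5]
force: [-1.8, 7.8, -0.5]
opening: 0.016
```

move_arm([
  [[0, 0.05, 1.23, -0.087], [0, 0.06, 1.23, -0.088], [0, 0.05, 1.23, -0.087], [0, 0.05, 1.23, -0.087], [0, 0.05, 1.23, -0.087], [0, 0.06, 1.23, -0.088], [0, 0.05, 1.23, -0.087], [0, 0.05, 1.23, -0.087]],
])

```text
clock: 58.45
tool_pos: [0.5419, -0.0985, 0.0307]
orientation: [-150.0, 89.8, 163.5]
force: [-4.1, 6.8, -0.5]
opening: 0.0164
```

move_arm([
  [[0, 0, 0, 0], [0, 0, 0, 0]],
])

```text
clock: 58.65
tool_pos: [0.5417, -0.0986, 0.0305]
orientation: [-143.8, 89.8, 169.4]
force: [-5.0, 5.6, -0.6]
opening: 0.0168
```

```bash
python3 - <<'E'
from h import *
chk(); ticks(); pbars(.12)
E
```

```text
r 0.1421 z 0.0305 ang 221.88 phi-90 223.16 F [-5.   5.6 -0.6] M [2.09 1.75 0.78] t 58.65
rod [[-0.0029, 0.0675, 0.0001], [-0.0079, 0.054, 0.0002], [-0.0215, 0.0443, 0.0001], [-0.0263, 0.02, 0.0001]]
tick mod60 [45.7, 20.4, 18.8, 19.5]
plat z scene 0.108 n 1842
scene [368.8 269.3] 117 [663.1  47.2] [14.9 53.9] 88.4 cornerR [46. 60. 72. 60.] z med/min/max 0.1213 [0.1154 0.1238] slope [ 0.202 -2.416]
scene [333.7 277.2] 103 [647.6 -29.9] [14.  54.5] 89.6 cornerR [43. 43. 34. 33.] z med/min/max 0.1214 [0.1144 0.1245] slope [ 0.399 -2.813]
```

move_arm([
  [[0, 0.075, -1.455, 0.103], [0, 0.075, -1.455, 0.103], [0, 0.075, -1.455, 0.103], [0, 0.075, -1.455, 0.103], [0, -0.93, 0, 0], [0, -0.93, 0, 0], [0, -0.94, 0, 0], [0, 0, 0, 0]],
])

```text
clock: 59.6
tool_pos: [0.4854, -0.0603, 0.0312]
orientation: [-112.4, 89.9, 177.2]
force: [0.0, 0.1, -0.9]
opening: 0.0156
```

move_arm([
  [[0, 0.145, -2.21, 0.131], [0, 0.145, -2.21, 0.131], [0, 0.145, -2.21, 0.131], [0, 0.145, -2.21, 0.131], [0, 0.145, -2.21, 0.131], [0, 0.145, -2.21, 0.131], [0, 0.145, -2.21, 0.131], [0, 0.145, -2.21, 0.131]],
])

```text
clock: 60.4
tool_pos: [0.5182, 0.1077, 0.0314]
orientation: [-173.1, 90.0, 56.2]
force: [0.7, 0.3, -0.4]
opening: 0.0155
```

move_arm([
  [[0, 0, 0, 0], [0, 0, 0, 0], [0, 0, 0, 0]],
])

```text
clock: 60.7
tool_pos: [0.5172, 0.1063, 0.0311]
orientation: [-28.7, 90.0, -159.1]
force: [-0.2, 0.3, -1.0]
opening: 0.0157
```

```bash
python3 - <<'E'
from h import *
chk(); ticks()
E
```

```text
r 0.1705 z 0.0311 ang 139.82 phi-90 139.62 F [-0.2  0.3 -1. ] M [-0.01  0.21  0.  ] t 60.7
rod [[-0.0228, 0.0663, -0.0018], [-0.0234, 0.0541, -0.0018], [-0.0228, 0.0428, -0.0018], [-0.0265, 0.0183, -0.0018]]
tick mod60 [46.2, 20.4, 18.7, 19.5]
plat z scene 0.1079 n 1843
```

move_arm([
  [[0, 0.75, 0, 0], [0, 0.75, 0, 0], [0, 0.7, 0, 0], [0, 0.6, 0, 0], [0, 0, 0, 0], [0, 0, 0, 0]],
])

```text
clock: 61.4
tool_pos: [0.5397, 0.0884, 0.0314]
orientation: [110.5, 90.0, -20.0]
force: [2.3, -2.2, -1.7]
opening: 0.0159
```

move_arm([
  [[0, 0.058, 1.284, -0.091], [0, 0.058, 1.284, -0.091], [0, 0.058, 1.284, -0.091], [0, 0.058, 1.284, -0.091], [0, 0.058, 1.284, -0.091], [0, 0.058, 1.284, -0.091], [0, 0.058, 1.284, -0.091], [0, 0.058, 1.284, -0.091]],
])

```text
clock: 62.2
tool_pos: [0.506, -0.0048, 0.0317]
orientation: [124.6, 89.9, 36.3]
force: [-0.0, 8.4, -1.5]
opening: 0.0159
```

move_arm([
  [[0, 0.058, 1.284, -0.091], [0, 0.058, 1.284, -0.091], [0, 0.058, 1.284, -0.091], [0, 0.058, 1.284, -0.091], [0, 0.058, 1.284, -0.091], [0, 0.058, 1.284, -0.091], [0, 0.058, 1.284, -0.091], [0, 0.058, 1.284, -0.091]],
])

```text
clock: 63.0
tool_pos: [0.5421, -0.0985, 0.0309]
orientation: [-152.2, 89.9, 161.1]
force: [-3.2, 7.0, -0.9]
opening: 0.0161
```

move_arm([
  [[0, 0, 0, 0], [0, 0, 0, 0]],
])

```text
clock: 63.2
tool_pos: [0.5419, -0.0984, 0.0307]
orientation: [-146.5, 89.9, 166.4]
force: [-3.0, 6.4, 0.1]
opening: 0.0162
```

```bash
python3 - <<'E'
from h import *
chk(); ticks()
E
```

```text
r 0.1419 z 0.0307 ang 221.88 phi-90 222.89 F [-3.   6.4  0.1] M [2.06 1.45 0.71] t 63.2
rod [[-0.0224, 0.0681, 0.0], [-0.0232, 0.0559, 0.0], [-0.0231, 0.0446, 0.0], [-0.0264, 0.0201, 0.0]]
tick mod60 [28.3, 26.9, 27.3]
plat z scene 0.1116 n 1850
```

move_arm([
  [[0, 0.058, -1.275, 0.09], [0, 0.058, -1.275, 0.09], [0, 0.058, -1.275, 0.09], [0, 0, 0, 0], [0, -0.93, 0, 0], [0, -0.93, 0, 0], [0, -0.94, 0, 0], [0, 0, 0, 0]],
])

```text
clock: 64.1
tool_pos: [0.4947, -0.0815, 0.0311]
orientation: [-119.4, 89.9, 178.1]
force: [0.2, -0.2, -1.7]
opening: 0.0159
```

move_arm([
  [[0, 0.145, -2.21, 0.131], [0, 0.145, -2.21, 0.131], [0, 0.145, -2.21, 0.131], [0, 0.145, -2.21, 0.131], [0, 0.145, -2.21, 0.131], [0, 0.145, -2.21, 0.131], [0, 0.145, -2.21, 0.131], [0, 0.145, -2.21, 0.131]],
])

```text
clock: 64.9
tool_pos: [0.504, 0.0893, 0.0315]
orientation: [162.4, 90.0, 39.6]
force: [1.5, 0.4, -1.5]
opening: 0.0162
```

move_arm([
  [[0, 0, 0, 0], [0, 0, 0, 0], [0, 0, 0, 0]],
])

```text
clock: 65.2
tool_pos: [0.5033, 0.0877, 0.0311]
orientation: [-37.0, 90.0, -159.5]
force: [0.4, -0.1, -1.1]
opening: 0.0155
```

```bash
python3 - <<'E'
from h import *
chk(); ticks()
E
```

```text
r 0.1708 z 0.0311 ang 147.63 phi-90 147.53 F [ 0.4 -0.1 -1.1] M [-0.08  0.18  0.  ] t 65.2
rod [[-0.0233, 0.0666, -0.0018], [-0.0235, 0.0543, -0.0018], [-0.0229, 0.043, -0.0018], [-0.0262, 0.0184, -0.0018]]
tick mod60 [28.2, 26.9, 27.2]
plat z scene 0.1115 n 1854
```

move_arm([
  [[0, 0.75, 0, 0], [0, 0.75, 0, 0], [0, 0.7, 0, 0], [0, 0.6, 0, 0], [0, 0, 0, 0], [0, 0, 0, 0]],
])

```text
clock: 65.9
tool_pos: [0.528, 0.0729, 0.0313]
orientation: [108.0, 90.0, -14.6]
force: [1.9, -2.6, -1.2]
opening: 0.0158
```

move_arm([
  [[0, 0.058, 1.284, -0.091], [0, 0.058, 1.284, -0.091], [0, 0.058, 1.284, -0.091], [0, 0.058, 1.284, -0.091], [0, 0.058, 1.284, -0.091], [0, 0.058, 1.284, -0.091], [0, 0.058, 1.284, -0.091], [0, 0.058, 1.284, -0.091]],
])

```text
clock: 66.7
tool_pos: [0.5075, -0.0243, 0.0316]
orientation: [119.1, 89.9, 38.7]
force: [0.2, 9.7, -0.4]
opening: 0.016
```

move_arm([
  [[0, 0.058, 1.284, -0.091], [0, 0, 0, 0], [0, 0, 0, 0]],
])

```text
clock: 67.0
tool_pos: [0.5098, -0.0369, 0.0314]
orientation: [123.8, 89.9, 48.1]
force: [-0.7, 6.5, -1.3]
opening: 0.0163
```

```bash
cat >> h.py <<'E'
def lev():
    """platform face vs column-top depth in both fixed cameras, same-camera difference"""
    for cam in('scene','top'):
        snap(cam,'lv'); f=ld('lv'); C=cloud(f); h=cv2.cvtColor(f['p'][:,:,::-1],cv2.COLOR_BGR2HSV)
        m=(np.hypot(C[...,0]-CX,C[...,1]-CY)<.055)&(h[...,1]<50)&(h[...,2]>120)&(C[...,2]>.09)
        red=(((h[...,0]<6)|(h[...,0]>174))&(h[...,1]>150)&(h[...,2]>60))
        o=[]
        for x,y in((.6653,.0905),(.6300,-.0985)):
            k=red&(np.hypot(C[...,0]-x,C[...,1]-y)<.012)&(C[...,2]>.1); o.append((np.median(C[k][:,2]).round(4) if k.any() else None,int(k.sum())))
        print(cam,'plat',np.median(C[m][:,2]).round(4),m.sum(),'cols',o)
E
python3 - <<'E'
from h import *
chk(); ticks(); lev()
E
```

```text
r 0.1416 z 0.0314 ang 193.57 phi-90 194.33 F [-0.7  6.5 -1.3] M [2.46 0.64 0.76] t 67.0
rod [[-0.0856, 0.0698, -0.0009], [-0.0222, 0.0555, -0.0008], [-0.0226, 0.0442, -0.0008], [-0.0263, 0.0197, -0.0008]]
tick mod60 [0.4, 58.4, 59.7, 58.7]
plat z scene 0.1132 n 1839
scene plat 0.1132 1582 cols [(np.float64(0.1135), 39), (np.float64(0.1135), 35)]
top plat 0.1133 834 cols [(np.float64(0.1129), 29), (np.float64(0.114), 9)]
```

move_arm([
  [[0, 0.01, 0.57, -0.04], [0, 0, 0, 0], [0, 0, 0, 0]],
])

```text
clock: 67.5
tool_pos: [0.5112, -0.0422, 0.0314]
orientation: [130.9, 90.0, 57.5]
force: [-0.7, 7.0, -0.4]
opening: 0.0159
```

move_arm([
  [[0, 0.054, -1.235, 0.087], [0, 0.054, -1.235, 0.087], [0, 0.054, -1.235, 0.087], [0, 0, 0, 0], [0, -0.9, 0, 0], [0, -0.9, 0, 0], [0, -1, 0, 0], [0, -1, 0, 0]],
])

```text
clock: 68.3
tool_pos: [0.4661, -0.0083, 0.0313]
orientation: [-90.7, 90.0, -178.9]
force: [-0.5, 0.4, -1.4]
opening: 0.0158
```

move_arm([
  [[0, -1, 0, 0], [0, -1, 0, 0], [0, -1, 0, 0], [0, 0, 0, 0], [0, 0, 0, 0]],
])

```text
clock: 68.8
tool_pos: [0.4375, -0.0087, 0.0316]
orientation: [102.7, 90.0, 14.4]
force: [0.2, -0.1, -0.0]
opening: 0.0155
```

```bash
python3 - <<'E'
from h import *
chk(); ticks(); lev()
f=ld('tw'); C=cloud(f); T=pose(); L=(C-T[:3,3])@T[:3,:3]
print([L[v,316].round(4).tolist() for v in range(217,260,4)])
plan([(*st()[0][:2],.08,st()[1],.012),(.4294,-.2438,.08,258.5,.03)])
E
```

```text
r 0.2101 z 0.0316 ang 181.36 phi-90 181.77 F [ 0.2 -0.1 -0. ] M [-0.09  0.1  -0.04] t 68.8
rod [[-0.0229, 0.0673, -0.0012], [-0.0229, 0.055, -0.0012], [-0.023, 0.0437, -0.0012], [-0.0264, 0.0192, -0.0012]]
tick mod60 [2.4, 0.3, 1.4, 0.9]
plat z scene 0.1133 n 1854
scene plat 0.1133 1596 cols [(np.float64(0.1133), 38), (np.float64(0.1131), 34)]
top plat 0.1135 1236 cols [(np.float64(0.1126), 29), (np.float64(0.112), 25)]
[[-0.0232, 0.0431, -0.0015], [-0.0228, 0.0417, -0.0015], [-0.0233, 0.0405, -0.0015], [-0.0236, 0.0392, -0.0015], [-0.0254, 0.0384, -0.0015], [-0.0264, 0.0373, -0.0015], [-0.0265, 0.036, -0.0015], [-0.0256, 0.0344, -0.0015], [-0.0265, 0.0333, -0.0015], [-0.0272, 0.0322, -0.0015], [-0.0272, 0.0309, -0.0015]]
[[-0.97, 0, 0, 0], [-0.98, 0, 0, 0], [-0.97, 0, 0, 0], [-0.98, 0, 0, 0], [-0.97, 0, 0, 0], [0, -0.19, 2.93, 0.029], [0, -0.11, 2.94, 0.029], [0, -0.02, 2.94, 0.029]]
[[0, 0.06, 2.94, 0.028], [0, 0.15, 2.94, 0.029], [0, 0.23, 2.93, 0.029], [0, 0.31, 2.92, 0.029], [0, 0.4, 2.91, 0.029]]
end [ 0.4294 -0.2438  0.08  ] -101.5 n 13
```

move_arm([
  [[-0.97, 0, 0, 0], [-0.98, 0, 0, 0], [-0.97, 0, 0, 0], [-0.98, 0, 0, 0], [-0.97, 0, 0, 0], [0, -0.19, 2.93, 0.029], [0, -0.11, 2.94, 0.029], [0, -0.02, 2.94, 0.029]],
])

```text
clock: 69.8
tool_pos: [0.4343, -0.0977, 0.0809]
orientation: [106.6, 89.9, 13.3]
force: [0.7, 0.8, -1.0]
opening: 0.0155
```

move_arm([
  [[0, 0.06, 2.94, 0.028], [0, 0.15, 2.94, 0.029], [0, 0.23, 2.93, 0.029], [0, 0.31, 2.92, 0.029], [0, 0.3, 2.91, 0.029], [0, 0, 0, 0], [0, 0, 0, 0], [0, 0, 0, 0]],
])

```text
clock: 70.6
tool_pos: [0.4279, -0.2433, 0.0803]
orientation: [135.4, 90.0, 33.9]
force: [0.1, 0.4, -1.1]
opening: 0.0159
```

```bash
python3 - <<'E'
from h import *
print(st(),get_obs()['force'].round(1)); plan([(.4283,-.2436,.031,258.5,.01)])
E
```

```text
(array([ 0.42787957, -0.24333382,  0.08028524]), np.float64(-101.48769767415676)) [ 0.1  0.4 -1.1]
[[0.99, 0.01, 0, 0], [0.98, 0.01, 0.01, 0], [0.99, 0.01, 0, 0], [0.98, 0.01, 0, 0], [0.99, 0.01, 0.01, 0]]
end [ 0.4283 -0.2436  0.031 ] -101.49 n 5
```

move_arm([
  [[0.99, 0.01, 0, 0], [0.98, 0.01, 0.01, 0], [0.99, 0.01, 0, 0], [0.98, 0.01, 0, 0], [0.95, 0.01, 0.01, 0], [0, 0, 0, 0], [0, 0, 0, 0]],
])

```text
clock: 71.3
tool_pos: [0.4284, -0.2438, 0.0304]
orientation: [-97.3, 90.0, 161.2]
force: [0.5, 1.4, -0.5]
opening: 0.0155
```

move_arm([
  [[0, 0, 0, 0], [0, 0, 0, 0], [0, 0, 0, 0], [0, 0, 0, 0]],
], jaw=3)

```text
clock: 71.7
tool_pos: [0.4284, -0.2441, 0.0312]
orientation: [81.8, 90.0, -19.7]
force: [-0.5, -0.4, -0.1]
opening: 0.0299
```

move_arm([
  [[-1, 0, 0, 0], [-2, 0, 0, 0], [-3, 0, 0, 0], [-3, 0, 0, 0], [-3, 0, 0, 0], [0, 0, 0, 0], [0, 0, 0, 0]],
])

```text
clock: 72.4
tool_pos: [0.4288, -0.244, 0.1524]
orientation: [97.3, 89.8, -4.2]
force: [0.2, 0.2, -0.3]
opening: 0.0302
```

```bash
python3 - <<'E'
from h import *
p,ph=st(); print(p,ph); snap('wrist','w11'); f=ld('w11'); C=cloud(f); T=pose(); L=(C-T[:3,3])@T[:3,:3]
h=cv2.cvtColor(f['p'][:,:,::-1],cv2.COLOR_BGR2HSV); red=((h[...,0]<6)|(h[...,0]>174))&(h[...,1]>150)&(h[...,2]>60); 
k=red&(C[...,2]>.054)&(np.hypot(C[...,0]-.441,C[...,1]+.2456)<.045); q=C[k]; print('grip',k.sum(),q.mean(0).round(4),'along',(((q[:,:2]-[.4411,-.2456])@[.98,-.2]).min()).round(4),((q[:,:2]-[.4411,-.2456])@[.98,-.2]).max().round(4))
v,u=np.where(k); vm,c=v.min(),int(u.mean())
print('rod z',[C[r,c].round(4).tolist() for r in range(40,vm,30)])
ticks(); lev(); pbars(.1275); pbars(.1275,'top','tmp2')
s=ld('tmp')['p'][:,:,::-1]; cv2.imwrite('pics/fin.png',np.hstack([cv2.resize(s[150:390,120:440],(400,300)),cv2.resize(f['p'][:,:,::-1],(400,300))]))
E
```

```text
[ 0.42875644 -0.24403723  0.15242939] -101.51005704096858
grip 2022 [ 0.4426 -0.2449  0.0574] along -0.0238 0.0258
rod z [[0.5441, -0.2654, 0.055], [0.5289, -0.2623, 0.0554], [0.5134, -0.2591, 0.0549], [0.4972, -0.2558, 0.0557], [0.4803, -0.2524, 0.054]]
tick mod60 [2.4, 59.9, 1.3, 0.8]
plat z scene 0.1132 n 1858
scene plat 0.1132 1587 cols [(np.float64(0.113), 38), (np.float64(0.1132), 35)]
top plat 0.1134 1187 cols [(np.float64(0.1123), 29), (np.float64(0.1125), 26)]
scene [369.2 268.1] 118 [664.6  47.1] [15.  54.4] 85.3 cornerR [47. 60. 72. 61.] z med/min/max 0.1269 [0.121  0.1295] slope [-0.01   0.049]
scene [333.8 275.9] 110 [649.1 -30.3] [53.9 13.9] 0.6 cornerR [32. 42. 44. 34.] z med/min/max 0.1268 [0.1208 0.1296] slope [-0.002  0.061]
top [299.  212.8] 108 [659.   49.4] [13.5 53.8] 88.1 cornerR [50. 59. 70. 63.] z med/min/max 0.1277 [0.1221 0.1317] slope [-0.004 -0.006]
top [328.9 219.6] 102 [643.9 -27.1] [50.7 12.9] 1.3 cornerR [34. 42. 37. 27.] z med/min/max 0.128 [0.1237 0.1314] slope [-0.013  0.051]
```

View pics/fin.png

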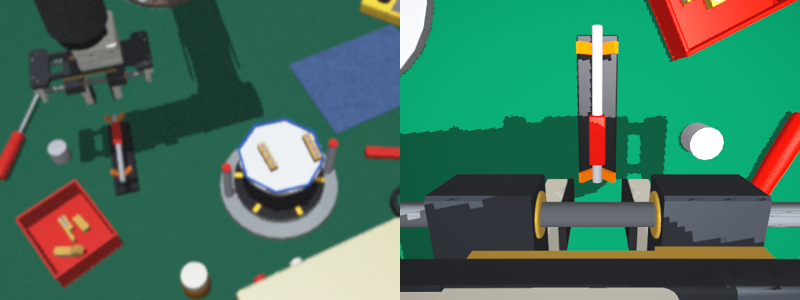

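```bash
python3 - <<'E'
from h import *
p,ph=st(); plan([(*p[:2],.2,ph),(.662,.0482,.2,266),(.662,.0482,.15,266,.02)])
E
```

```text
[[-2.48, 0, 0, 0], [-2.49, 0, 0, 0], [0, 1.9, -3.7, -0.015], [0, 1.96, -3.67, -0.014], [0, 2.01, -3.64, -0.015], [0, 2.06, -3.62, -0.014], [0, 2.11, -3.58, -0.015], [0, 2.17, -3.55, -0.014]]
[[0, 2.21, -3.52, -0.015], [0, 2.27, -3.49, -0.014], [0, 2.32, -3.45, -0.015], [1.67, 0, 0, 0], [1.67, 0, 0, 0], [1.66, 0, 0, 0]]
end [0.662  0.0482 0.15  ] -94.0 n 14
```

move_arm([
  [[-2.48, 0, 0, 0], [-2.49, 0, 0, 0], [0, 1.9, -3.7, -0.015], [0, 1.96, -3.67, -0.014], [0, 2.01, -3.64, -0.015], [0, 2.06, -3.62, -0.014], [0, 2.11, -3.58, -0.015], [0, 2.17, -3.55, -0.014]],
])

```text
clock: 73.5
tool_pos: [0.5852, -0.0478, 0.2002]
orientation: [-68.2, 89.9, -164.6]
force: [1.6, -0.4, 0.8]
opening: 0.0301
```

move_arm([
  [[0, 2.21, -3.52, -0.015], [0, 2.27, -3.49, -0.014], [0, 2.32, -3.45, -0.015], [0, 0, 0, 0], [1.67, 0, 0, 0], [1.67, 0, 0, 0], [0, 0, 0, 0], [0, 0, 0, 0]],
])

```text
clock: 74.3
tool_pos: [0.6623, 0.0477, 0.1671]
orientation: [-53.2, 89.9, -147.2]
force: [-0.4, -0.7, 0.1]
opening: 0.03
```

```bash
python3 - <<'E'
from h import *
print(st(),get_obs()['joint_pos'].round(0)); snap('wrist','w12'); f=ld('w12'); C=cloud(f)
h=cv2.cvtColor(f['p'][:,:,::-1],cv2.COLOR_BGR2HSV); m=((h[...,0]>8)&(h[...,0]<30)&(h[...,1]>70)&(C[...,2]>.124)&(C[...,2]<.132)&(np.hypot(C[...,0]-CX,C[...,1]-CY)<.08)).astype(np.uint8)
n,l,s,c=cv2.connectedComponentsWithStats(m)
for i in range(1,n):
    if s[i,4]>60:
        q=C[l==i]; r=cv2.minAreaRect((q[:,:2]*1000).astype(np.float32)); print(s[i],r,np.median(q[:,2]))
cv2.imwrite('pics/w12.png',f['p'][:,:,::-1])
E
```

```text
(array([0.66230089, 0.04771802, 0.16709759]), np.float64(-94.00227650310067)) [ 21.  22.  -5.   0. -63.  65.]
[ 299  223   28  100 1849] ((663.0872192382812, 50.773677825927734), (13.338621139526367, 51.670040130615234), 86.33106231689453) 0.12683078665247036
[454 244  30  35 764] ((664.3861694335938, -26.139657974243164), (13.921565055847168, 17.615062713623047), 89.76817321777344) 0.12681811992855302
```

View pics/w12.png

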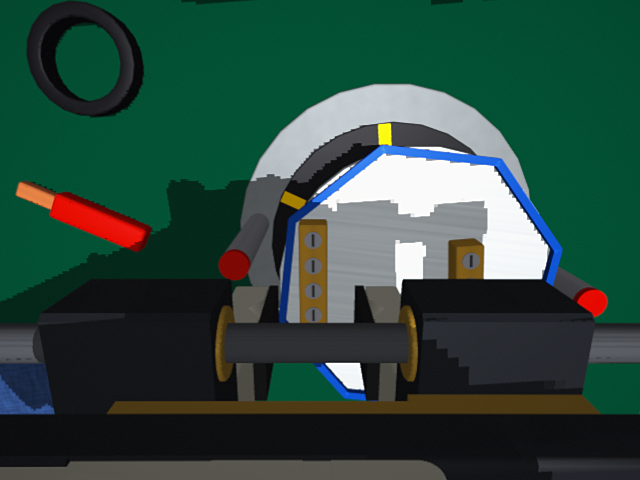

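move_arm([
  [[1.5, 0, -0.15, 0], [1.5, 0, 0, 0], [1.0, 0, 0, 0], [0.5, 0, 0, 0], [0, 0, 0, 0], [0, 0, 0, 0]],
])

```text
clock: 74.95
tool_pos: [0.663, 0.0496, 0.1229]
orientation: [92.7, 90.0, -1.3]
force: [-0.3, -0.0, -0.0]
opening: 0.0299
```

move_arm([
  [[0.3, 0, 0, 0], [0, 0, 0, 0], [0, 0, 0, 0]],
])

```text
clock: 75.25
tool_pos: [0.6627, 0.0496, 0.1196]
orientation: [118.5, 90.0, 24.5]
force: [0.1, -0.4, -0.3]
opening: 0.0301
```

move_arm([
  [[0, 0, 0, 0], [0, 0, 0, 0], [0, 0, 0, 0], [0, 0, 0, 0], [0, 0, 0, 0]],
], jaw=0)

```text
clock: 75.75
tool_pos: [0.6626, 0.0496, 0.1195]
orientation: [85.5, 90.0, -8.5]
force: [-0.3, 0.4, 1.1]
opening: 0.0132
```

move_arm([
  [[-0.4, 0, 0, 0], [-0.8, 0, 0, 0], [0, -0.4, 1.35, 0], [0, -0.4, 1.35, 0], [0, 0, 0, 0], [0, 0, 0, 0]],
])

```text
clock: 76.35
tool_pos: [0.6524, 0.0223, 0.1315]
orientation: [167.7, 90.0, 73.6]
force: [-0.2, 0.8, 0.3]
opening: 0.0135
```

move_arm([
  [[0.5, 0, 0, 0], [0.4, 0, 0, 0], [0.25, 0, 0, 0], [0, 0, 0, 0], [0, 0, 0, 0]],
])

```text
clock: 76.85
tool_pos: [0.6527, 0.0234, 0.1196]
orientation: [-73.5, 90.0, -167.4]
force: [-0.6, 0.7, -1.5]
opening: 0.0133
```

move_arm([
  [[0.05, 0, 0, 0], [0, 0, 0, 0], [0, 0, 0, 0]],
])

```text
clock: 77.15
tool_pos: [0.6528, 0.0234, 0.1195]
orientation: [143.3, 90.0, 49.3]
force: [-1.8, -0.2, 1.0]
opening: 0.0133
```

move_arm([
  [[0, 0, 0, 0], [0, 0, 0, 0], [0, 0, 0, 0], [-1, 0, 0, 0], [-2, 0, 0, 0], [-3, 0, 0, 0], [-2, -3, 0, 0], [0, -4, 0, 0]],
], jaw=2.4)

```text
clock: 77.95
tool_pos: [0.585, 0.0283, 0.2028]
orientation: [101.4, 89.7, 7.4]
force: [-0.1, 0.5, -0.2]
opening: 0.024
```

move_arm([
  [[0, -4, 0, 0], [0, -4, 0, 0], [0, -4, 0, 0], [0, -3, 0, 0], [0, 0, 0, 0], [0, 0, 0, 0]],
])

```text
clock: 78.55
tool_pos: [0.4335, 0.0388, 0.2008]
orientation: [118.3, 89.8, 24.4]
force: [0.2, 0.1, 0.4]
opening: 0.0238
```

```bash
python3 - <<'E'
from h import *
print(st(),get_obs()['clock']); ticks(); lev(); pbars(.1275); pbars(.1275,'top','tmp2')
snap('wrist','w13'); f=ld('w13'); 
t=ld('tmp2')['p'][:,:,::-1]; s=ld('tmp')['p'][:,:,::-1]
cv2.imwrite('pics/fin2.png',np.hstack([cv2.resize(t[170:340,100:500],(500,212)),cv2.resize(s[235:320,290:400],(275,212),interpolation=cv2.INTER_CUBIC)]))
E
```

```text
(array([0.43348646, 0.03884326, 0.20078171]), np.float64(-93.93301448433014)) 78.55
tick mod60 [2.4, 0.1, 1.3, 0.9]
plat z scene 0.1133 n 1796
scene plat 0.1133 1499 cols [(np.float64(0.1131), 39), (np.float64(0.1131), 33)]
top plat 0.114 1193 cols [(np.float64(0.113), 29), (np.float64(0.1133), 27)]
scene [356.2 269.1] 96 [655.3  20.8] [13.1 53.8] 86.1 cornerR [28. 38. 46. 38.] z med/min/max 0.1262 [0.1198 0.1291] slope [-0.007  0.074]
scene [333.7 275.8] 108 [649.1 -30.6] [13.7 53.7] 89.1 cornerR [42. 44. 35. 32.] z med/min/max 0.1265 [0.1208 0.1296] slope [0.005 0.094]
top [309.  216.9] 92 [649.4  23.4] [12.8 53.3] 85.6 cornerR [34. 34. 43. 43.] z med/min/max 0.1277 [0.1232 0.1308] slope [0.008 0.048]
top [328.9 218.9] 93 [643.9 -27.1] [50.7 12.9] 1.3 cornerR [34. 42. 37. 27.] z med/min/max 0.1278 [0.1232 0.1316] slope [0.023 0.016]
```

```bash
python3 -c "
from h import *
a=ld('top0')['p'].astype(int); b=ld('tmp2')['p'].astype(int)
for n,(u,v) in dict(meter=(150,332),driver=(486,328),weight=(450,318),pot=(398,188),clamp=(240,215),tape=(250,180)).items(): print(n,np.abs(a-b)[v-8:v+9,u-8:u+9].mean().round(1))
print(close_job())"
```

```text
meter 84.1
driver 21.1
weight 5.1
pot 3.8
clamp 4.4
tape 3.7
the job is handed in; nothing more can be done
None
```

```bash
python3 -c "
from h import *
for k in('top0','tmp2','t6'):
    f=ld(k); C=cloud(f); print(k,f['p'][332,150],C[332,150].round(3),f['p'][328,486],C[328,486].round(3))
for k in('scene0','tmp'):
    f=ld(k); h=cv2.cvtColor(f['p'][:,:,::-1],cv2.COLOR_BGR2HSV); m=(h[...,0]>20)&(h[...,0]<34)&(h[...,1]>150); m[190:]=0; m[:,:390]=0; v,u=np.where(m); print(k,m.sum(),u.mean() if m.any() else None,v.mean())
"
```

```text
top0 [255 255 107] [0.348 0.432 0.04 ] [193  41  38] [ 0.384 -0.457  0.025]
tmp2 [91 78 67] [0.323 0.256 0.623] [234  57  53] [ 0.384 -0.459  0.021]
t6 [255 255 100] [0.348 0.432 0.039] [234  58  54] [ 0.384 -0.458  0.024]
scene0 737 429.3921302578019 156.19674355495252
tmp 734 429.3324250681199 156.1267029972752
```

The job is done and handed in at about 79 s of the 210 s allowed; `close_job()` gave no verdict. All five brass bars are sorted, the platform is level with the column tops, and the turning bar is back in its cradle.

- **Sorting:** The two straight bars lie flat and about 50 mm apart inside the platform's lip. The short, bent and chipped ones are in the red bin, and the mat is empty.
- **Turning:** Four strokes of the bar turned the collar to about 4.40 rad. In the last readings the scene camera put the platform at 113.3 mm and the red column tops at 113.1 mm. The top camera gave 114.0 mm against 113.0–113.3 mm, so the two cameras differ by under 1 mm.
- **Bar:** It lies level in the orange cradle, about 1 mm from its rest point.

**What went wrong on the way:**
- **First insertion failed:** I lowered the bar with its tip over the platform, which tipped it up in the gripper. I levelled it on the cradle, gripped it again and repeated the insertion.
- **One good bar shifted:** At about that time one good bar moved to the lip; either the bar's tip or the announced knock could have caused it. It stayed flat on the platform during the turning. After the turning, with the bar back in its cradle, I picked it up and moved it inwards.

**Bystanders:** In the final top-camera comparison four of them looked the same as at the start. The meter spot differed because the arm hid it, and the scene camera shows the meter has not moved. The screwdriver spot also looked different; its measured position agrees within 2 mm. I made these meter and screwdriver checks from saved pictures after handing in.

My last picture was refused at the viewing limit, so the final state is confirmed by measurements only.

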